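Change the book in the gluing press and re-house the others

ROBOT

A 7-joint arm with a two-finger parallel gripper is mounted at the origin on a cart in front of the work surface, level with it; the furniture and walls round the work are solid. World frame = base frame: x ahead of the robot, y to its left, z up, the work surface at z = 0. Lengths are in mm, angles in rad, forces in N, time in s.
With the tool pointing down it reaches from about 400 to 875 mm from the base axis. Payload 4.4 kg.
Tool frame: the origin (TCP) lies midway between the tips of the shut fingers; the grasp point (between the pads) lies 19 mm behind it; z points along the fingers, y is the line along which they close (so a half turn about z gives the same grasp; the last joint's range is limited). The gripper opens to 85 mm and grips with 20 to 120 N. Pads are 22 mm wide; open, the fingers measure 114 mm over their backs; the gripper's body (76 mm by 85 mm) begins 54 mm behind the grasp point. The pads swing forward as they close: fully open they stand 13 mm farther back than shut.
Start: joints at [-1.378, 0.628, 0.038, 1.517, -0.027, 0.996, -0.02], TCP at [166.323, 628.374, 231.313] pointing down, gripper open.
Joint ranges: [-3.06, 3.06], [-0.37, 2.12], [-1.25, 1.32], [0.18, 2.47], [-1.1, 4.24], [0.23, 1.98], [-2.94, 2.94]. Speed limits (rad/s): [2.57, 2.57, 3.14, 3.14, 3.14, 3.14, 3.14].

INTERFACE

Orientations are given as [roll, pitch, yaw] about the fixed x, y, z axes, in that order (R = Rz(yaw) Ry(pitch) Rx(roll)).
In Python, from cell import read_state, get_image, finish_job gives the robot as it stands.
- The arm moves only by the tool send_rows, never from a script. Its argument "series" is a list of rows, each an object of numbers: "ax", "ay", "az": the turn, a rotation vector about the tool's x, y, z in rad; "dx", "dy", "dz": the shift along the tool's x, y, z in cm; "hand": the closure, from 0 (fully open) to 1 (shut). In form: [{"ax": .., "ay": .., "az": .., "dx": .., "dy": .., "dz": .., "hand": ..}, ...]. A call has 1 to 10 rows; each row is the pose to reach, as a shift and turn from the pose commanded when the call began, along the tool's axes at that moment; what a row does not reach only later rows make up. A row lasts 1/10 s, in which the tool goes at most 50 mm and 8.59 degrees, less where a joint would pass 70% of its speed; a pose out of reach is approached as far as the arm can. A call with a gripper value outside its range is refused whole. The fingers move at their own pace and stop on an object; the grip force is fixed at half the most. Time passes only in rows, so rows that repeat a pose let the fingers close. It gives the time, the measured TCP pose, the force, the opening and the grip force at its end, in the units of the state.
- read_state(): the state, without advancing time (a new reading comes with each control period).
- get_image(name): name is "scene" or "side" or "wrist"; returns a dict with "pixels" (420x560x3 uint8, red, green, blue), "mtx" (3x3 intrinsics, pixels), "R" (3x3) and "t" (3): a world point X has camera coordinates R X + t. Camera axes: x right, y down, z forward; pixel columns grow to the right and rows downward; lengths in mm; the calibration is good to about 2 mm. A picture is of the moment at which its call begins. There is no depth.
- finish_job(): hands the job in; it is judged then, once.
The state is a dict: "clock": time; "qpos": joint angles; "qd": joint speeds; "tau": joint torques, N m; "eef_pos": TCP position; "tool_rot": TCP orientation; "force": force on the tool from outside, world axes, zero at the start; "torque": the same for the moment, N m; "width": finger opening in mm; "gripper_force": force on a finger pad.
Only numpy, scipy, OpenCV 4.12 (cv2) and the standard library are available. Lean on these libraries where they do the work, as an engineer would, in place of code of your own. Each camera call takes 0.05 s, during which the arm holds its last target. There are 200 camera calls.

TASK

The new spine of the thick book has set: lift the pawl of the book press so that its bar springs back, then take the thick book out and clamp the thin book in its place, snug against the fixed cheek, by pushing the bar up to it until the ratchet holds it tight. The thick book belongs in the wide stand and the middle-sized book in the narrow stand, so they have to change places by way of a free spot on the worktop; stand every book spine up, down on the floor of its place, midway along it, and never let one fall over.

Things in the scene. Friction and masses are not known exactly. Their poses are not given: they have to be found in the camera images.
- thick_book: the thickest of three blue cloth hardback books, 36 mm thick, 128 mm along the spine, 100 mm high as it stands spine up on its fore edge; 0.17 to 0.33 kg. Starts clamped in the book press. Origin at the centre of its underside; x across the thickness, y along the spine, z up.
- middle_book: the middle-sized of the three blue hardbacks, 24 mm thick, 122 mm along the spine, 95 mm high, standing spine up; 0.11 to 0.23 kg. Starts in the wide stand, where it does not belong. Origin at the centre of its underside; x across the thickness, y along the spine, z up.
- thin_book: the thinnest of the three blue hardbacks, 14 mm thick, 116 mm along the spine, 90 mm high, standing spine up; 0.07 to 0.14 kg. Starts in the narrow stand. Origin at the centre of its underside; x across the thickness, y along the spine, z up.
- wide_stand: fixed wooden book stand, 100 x 126 mm: two walls (12 mm thick, 110 mm long, round tops 59 mm above the worktop) and between them a slot 46 mm wide, its floor 12 mm above the worktop. Origin on the worktop under mid-slot; x across the slot, y along it. The worktop in front (60 to 150 mm from the origin towards the robot, as wide as the stand) is kept free: room to stand a book.
- narrow_stand: fixed wooden book stand like the other, 87 x 126 mm, but its slot is only 33 mm wide (the thick book does not go in); floor 12 mm, wall tops 59 mm above the worktop. Origin on the worktop under mid-slot; x across the slot, y along it. The worktop in front (60 to 150 mm from the origin towards the robot, as wide as the stand) is kept free too.
- book_press: fixed plywood plate 222 x 140 x 12 mm with a wooden cheek at one end and ratchet pawl at the other. Origin on the worktop, mid-width; x from pawl to cheek, z up. The cheek's face is at x = 30 mm, 128 mm wide, its top 58 mm above the worktop. A book stands on the plate (12 mm up), spine along y, against this face: the clamped thin book's middle is at x = 23 mm, y = 0.
- clamp_bar (a joint): slide of the bar (board, sprung cork pad, handle, toothed rack), m: 0 clamping the thick book, + is away from the cheek. With the pawl up, springs (3 N) send it to +0.024 (gap 56 mm). Pushed to the cheek by its handle it clicks over 5.5 mm teeth that hold it. The pad meets the thin book at -0.018; at -0.022 (10 N) the tooth that holds the book tight engages: push a few mm past, stop at -0.027.
- pawl (a joint): hinge of the ratchet pawl in rad: 0 down in the teeth, positive lifted; free of the teeth above about 0.1, stop at 0.45. A light spring and its weight bring it down again.
- bar_handle (a point): point in the bar's black upright handle, on its middle line, 15 mm below its top, which is 100 mm above the worktop; the handle is 17 mm (press x) by 18 mm (press y) and moves with the bar. The bar's wooden board, 58 mm high, begins 8 mm from the handle on the cheek side.
- pawl_tab (a point): point in the upright black tab on the pawl, 12 mm below its top and 67 mm above the worktop when down; the tab is 16 mm (press x) by 11 mm thick (press y), clear from 42 to 79 mm above the worktop. Pinched across its thickness and raised 10 mm (about 2 N) it frees the bar. The pawl's pivot is 41 mm away, on the side away from the cheek.
Things that resemble listed ones, but are neither listed nor needed, are in the scene too. Leave any pink look-alike of the thick_book alone.

How it is judged:
By the outcome, as a careful person would: the job done as asked, in the order asked, and still so for the second after the job is handed in, with the robot touching nothing.
It also fails if it takes over 134 s, if anything falls off the work surface, if the arm or the gripper's body presses on something with over 40 N, if the wrist force passes 120 N, or if a joint passes its speed limit or range.

## Working session

There is one attempt and no reset: what is moved stays moved. The work goes in short steps, Python scripts to look and compute and a tool call to move; the robot and the scene stay as the last step left them, time stands still between calls to the robot, and variables do not carry over. Pictures are saved under pics/ and viewed, at most 18 in all, crops included, and the job is handed in when it is done.

Besides the shell and the picture viewer there is one more tool, called after "Emit:" as name([rows], argument=value, ...), one row to a line, values as JSON. send_rows: Moves the arm, as the interface text tells. Its arguments: {"type":"object","properties":{"series":{"type":"array","items":{"type":"object","properties":{"ax":{"type":"number"},"ay":{"type":"number"},"az":{"type":"number"},"dx":{"type":"number"},"dy":{"type":"number"},"dz":{"type":"number"},"hand":{"type":"number"}}}}},"required":["series"]}

```bash
mkdir -p pics; ls; cat > h.py <<'E'
import numpy as np, cv2
from cell import read_state, get_image, finish_job
def grab(name,fn=None):
    im=get_image(name)
    if fn: cv2.imwrite('pics/'+fn,cv2.cvtColor(im['pixels'],cv2.COLOR_RGB2BGR)); np.savez('pics/'+fn+'.npz',**{k:np.array(v) for k,v in im.items()})
    return im
def load(fn): return dict(np.load('pics/'+fn+'.npz'))
def onplane(im,uv,z):
    R,t,K=[np.array(im[k],float) for k in('R','t','mtx')]
    d=R.T@np.linalg.inv(K)@np.array([uv[0],uv[1],1.]); c=-R.T@t
    return c+d*(z-c[2])/d[2]
def proj(im,X):
    R,t,K=[np.array(im[k],float) for k in('R','t','mtx')]
    p=K@(R@np.array(X,float)+t); return p[:2]/p[2]
E
python3 - <<'E'
from h import *
for n in('scene','side','wrist'):
    im=grab(n,n+'0.png'); R=np.array(im['R']);print(n,-R.T@np.array(im['t']),R[2])
print(read_state())
E
```

```text
pics
scene [ 198.95936423 -546.41297322  508.10110275] [ 0.45610119  0.74914704 -0.48036489]
side [252.03624572 365.18063646 785.31363141] [ 0.45170672 -0.28837616 -0.84427497]
wrist [ 89.58091431 648.30184222 373.53174313] [ 0.29812453 -0.0800159  -0.95116729]
{'clock': 0.15, 'qpos': array([-1.37780432,  0.62912628,  0.03847511,  1.51812702, -0.02698417,
        0.99632039, -0.02000168]), 'qd': array([ 0.00073532, -0.00222798,  0.00067714, -0.00101812, -0.00029401,
       -0.00065571, -0.00059957]), 'tau': array([ 2.06608980e-03, -5.63799942e+01,  1.22768931e+00, -1.93648392e+01,
        1.10770352e-02,  7.38051283e-03,  7.96225891e-06]), 'eef_pos': array([166.20968182, 627.8989046 , 230.60924063]), 'tool_rot': array([-3.14013066e+00,  3.55146655e-05,  2.88278625e+00]), 'force': array([-0.60396023, -0.27242856,  0.38520166]), 'torque': array([0.05158531, 0.00681711, 0.0004733 ]), 'gripper_force': 0.0, 'width': 85.53839291158921}
```

View pictures.

View pics/scene0.png

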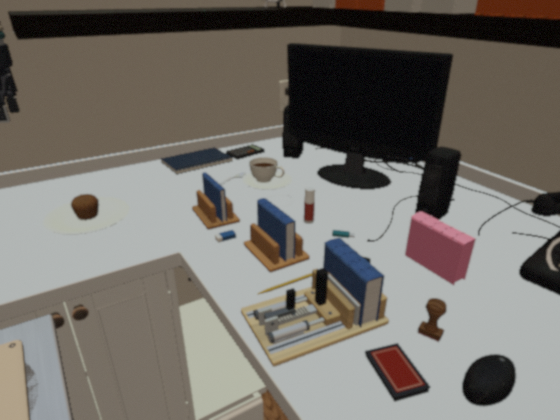

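View pics/side0.png

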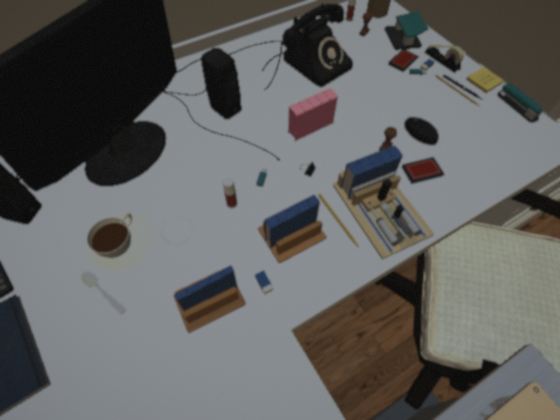

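```bash
python3 - <<'E'
import cv2
for f,(x0,x1,y0,y1),s in(('side0',(165,445,140,335),2.8),('scene0',(185,395,165,360),3)):
    a=cv2.imread(f'pics/{f}.png')[y0:y1,x0:x1]; a=cv2.convertScaleAbs(a,alpha=1.6)
    cv2.imwrite(f'pics/{f}c.png',cv2.resize(a,None,fx=s,fy=s,interpolation=cv2.INTER_CUBIC))
E
```

```text
(no output)
```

View pics/side0c.png

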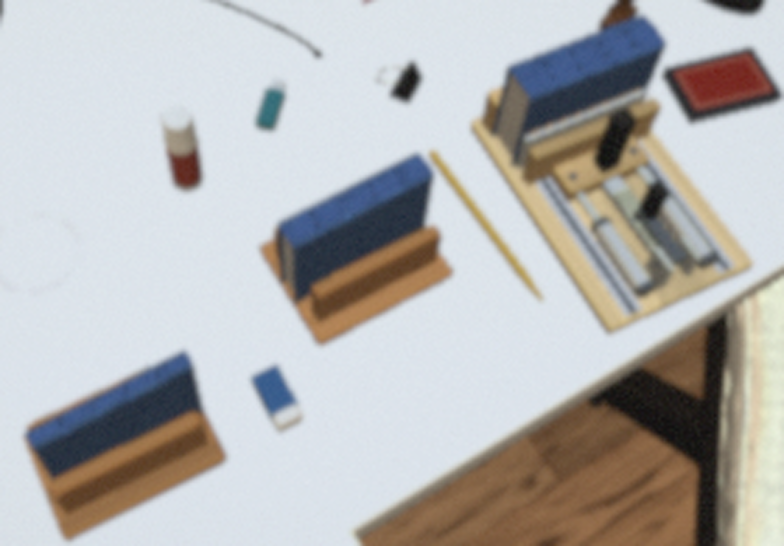

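View pics/scene0c.png

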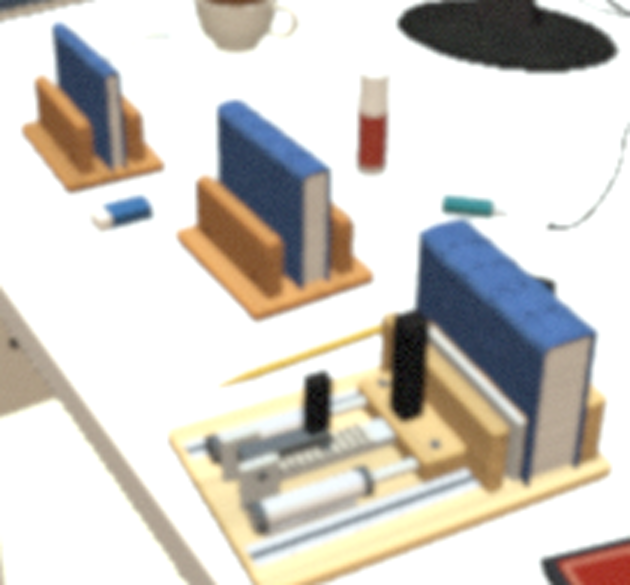

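```bash
python3 - <<'E'
from h import *
S=load('side0.png');C=load('scene0.png')
def s(x,y,z): return onplane(S,(165+x/2.8,140+y/2.8),z)[:2].round(1)
def c(x,y,z): return onplane(C,(185+x/3,165+y/3),z)[:2].round(1)
print('press side',[s(*p,12) for p in((475,122),(610,328),(750,263))],'scene',[c(*p,12) for p in((172,438),(262,583),(607,465))])
print('wide side',[s(*p,12) for p in((262,248),(320,340),(452,268))],'scene',[c(*p,12) for p in((180,236),(260,314),(371,271))])
print('nar side',[s(*p,12) for p in((67,535),(225,458))],'scene',[c(*p,12) for p in((24,130),(70,186),(161,163))])
print('thick scene',[c(*p,112) for p in((542,348),(594,335),(421,232),(465,225))],'side',[s(*p,112) for p in((510,68),(643,17),(663,45),(530,102))])
print('mid scene',[c(*p,107) for p in((303,177),(328,167),(219,106),(240,103))],'side',[s(*p,107) for p in((277,224),(420,155),(432,177),(290,237))])
print('thin scene',[c(*p,102) for p in((104,83),(119,78),(54,30),(65,27))],'side',[s(*p,102) for p in((25,430),(185,352),(190,365),(35,445))])
print('tab side',s(656,185,79),'scene',c(318,376,79),'handle side',s(620,112,100),'scene',c(409,316,100))
print('eraser',s(275,395,5),'pencil',s(433,153,3),s(540,298,3))
q=read_state();print(q['qpos'][0],np.degrees(np.arctan2(628.4,166.3)))
E
```

```text
press side [array([654.3, -40.9]), array([439.3, -17.5]), array([ 426.1, -151.8])] scene [array([439.5, -26.5]), array([ 428.9, -148.9]), array([ 642.1, -175.9])]
wide side [array([639.7, 180.7]), array([546.4, 181.9]), array([545.9,  58.5])] scene [array([545.8, 170.5]), array([546.7,  54.2]), array([640.7,  58.4])]
nar side [array([510.3, 408.7]), array([502.1, 288.6])] scene [array([509.3, 394. ]), array([505.1, 282.6]), array([584.2, 279.5])]
thick scene [array([ 586.5, -168.5]), array([ 617.5, -174.1]), array([601.3, -44.4]), array([628.8, -51.7])] side [array([631. , -42.5]), array([ 618.5, -167.7]), array([ 587.5, -162.4]), array([596.2, -36. ])]
mid scene [array([581.3,  56.4]), array([602.6,  59.3]), array([584.9, 177.1]), array([600.4, 173.5])] side [array([603.8, 184.4]), array([601.1,  62.3]), array([580.2,  65.6]), array([589.7, 181.7])]
thin scene [array([533.8, 266.3]), array([547.4, 268.7]), array([541. , 383.8]), array([551.4, 385.1])] side [array([555.7, 399.6]), array([551.3, 286. ]), array([541.2, 287.5]), array([543.1, 398. ])]
tab side [499.3 -91.7] scene [497.6 -92.9] handle side [558.6 -98.1] scene [554.7 -96.7]
eraser [527.8 232.5] pencil [650.6   5. ] [490.9   9.7]
-1.3778043192531988 75.17702860451293
```

```bash
cat >> h.py <<'E'
from scipy.spatial.transform import Rotation as Ro
def plan(*wps):
    """wps: (x,y,z,yaw) world -> tool-frame row offsets (cm, rad) from the current pose"""
    s=read_state(); R0=Ro.from_euler('xyz',s['tool_rot'])
    print('at',np.round(s['eef_pos'],1),np.round(s['tool_rot'],3),'F',np.round(s['force'],1),'w',round(s['width'],1),'t',s['clock'])
    for x,y,z,yaw in wps:
        d=R0.inv().apply(np.array([x,y,z])-s['eef_pos'])/10
        r=(R0.inv()*Ro.from_euler('xyz',[np.pi,0,yaw])).as_rotvec()
        print((x,y,z,yaw),'d',d.round(2),'a',r.round(3))
E
python3 - <<'E'
from h import *
plan((440,330,220,2.95),(490,-92,190,3.04))
E
```

```text
at [166.2 627.9 230.6] [-3.14   0.     2.883] F [-0.6 -0.3  0.4] w 85.5 t 0.15
(440, 330, 220, 2.95) d [-34.09 -21.79   1.09] a [-0.001 -0.    -0.067]
(490, -92, 190, 3.04) d [-49.72 -61.3    4.15] a [-0.001 -0.    -0.157]
```

Emit:
send_rows([
  {"dx": -2,"dy": -1.2,"dz": 0.1,"az": 0,"hand": 0.4},
  {"dx": -6,"dy": -3.6,"dz": 0.2,"az": -0.02,"hand": 0.4},
  {"dx": -10.5,"dy": -6.5,"dz": 0.3,"az": -0.03,"hand": 0.4},
  {"dx": -15,"dy": -9.5,"dz": 0.5,"az": -0.04,"hand": 0.4},
  {"dx": -19,"dy": -12,"dz": 0.6,"az": -0.05,"hand": 0.4},
  {"dx": -23,"dy": -14.5,"dz": 0.7,"az": -0.06,"hand": 0.4},
  {"dx": -27,"dy": -17,"dz": 0.8,"az": -0.06,"hand": 0.4},
  {"dx": -30.5,"dy": -19.5,"dz": 1,"az": -0.065,"hand": 0.4},
  {"dx": -33,"dy": -23,"dz": 1.1,"az": -0.067,"hand": 0.4},
  {"dx": -34.5,"dy": -26,"dz": 1.1,"az": -0.067,"hand": 0.4},
])

```text
invalid input at $.series[0]: expected keys ax, ay, az, dx, dy, dz, hand
```

```bash
python3 - <<'E'
from h import *
plan((490,-92,190,3.04))
E
```

```text
at [166.2 627.9 230.6] [-3.14   0.     2.883] F [-0.6 -0.3  0.4] w 85.5 t 0.15
(490, -92, 190, 3.04) d [-49.72 -61.3    4.15] a [-0.001 -0.    -0.157]
```

Emit:
send_rows([
  {"ax": 0,"ay": 0,"az": 0,"dx": -2,"dy": -1.2,"dz": 0,"hand": 0.4},
  {"ax": 0,"ay": 0,"az": -0.02,"dx": -6,"dy": -3.6,"dz": 0.2,"hand": 0.4},
  {"ax": 0,"ay": 0,"az": -0.03,"dx": -10.5,"dy": -6.5,"dz": 0.4,"hand": 0.4},
  {"ax": 0,"ay": 0,"az": -0.04,"dx": -15,"dy": -9.5,"dz": 0.5,"hand": 0.4},
  {"ax": 0,"ay": 0,"az": -0.05,"dx": -19,"dy": -12,"dz": 0.6,"hand": 0.4},
  {"ax": 0,"ay": 0,"az": -0.06,"dx": -23,"dy": -14.5,"dz": 0.7,"hand": 0.4},
  {"ax": 0,"ay": 0,"az": -0.06,"dx": -27,"dy": -17.5,"dz": 0.8,"hand": 0.4},
  {"ax": 0,"ay": 0,"az": -0.067,"dx": -31,"dy": -20,"dz": 1,"hand": 0.4},
  {"ax": 0,"ay": 0,"az": -0.067,"dx": -34,"dy": -23,"dz": 1.1,"hand": 0.4},
  {"ax": 0,"ay": 0,"az": -0.067,"dx": -35,"dy": -25,"dz": 1.1,"hand": 0.4},
])

```text
clock: 1.15
eef_pos: [443.7, 292.6, 220.0]
tool_rot: [-3.14, 0.002, 2.944]
force: [-0.3, 0.2, -0.5]
width: 50.9
gripper_force: 0.0
```

```bash
python3 - <<'E'
from h import *
plan((490,-92,190,3.04))
E
```

```text
at [443.7 292.6 220. ] [-3.140e+00  2.000e-03  2.944e+00] F [-0.3  0.2 -0.5] w 50.9 t 1.15
(490, -92, 190, 3.04) d [-12.1  -36.8    3.09] a [-0.002  0.002 -0.096]
```

Emit:
send_rows([
  {"ax": 0,"ay": 0,"az": 0,"dx": -1,"dy": -3.5,"dz": 0.2,"hand": 0.4},
  {"ax": 0,"ay": 0,"az": -0.02,"dx": -2.5,"dy": -8,"dz": 0.6,"hand": 0.4},
  {"ax": 0,"ay": 0,"az": -0.03,"dx": -4,"dy": -12.5,"dz": 1,"hand": 0.4},
  {"ax": 0,"ay": 0,"az": -0.05,"dx": -5.5,"dy": -17,"dz": 1.4,"hand": 0.4},
  {"ax": 0,"ay": 0,"az": -0.07,"dx": -7,"dy": -21.5,"dz": 1.8,"hand": 0.4},
  {"ax": 0,"ay": 0,"az": -0.08,"dx": -8.5,"dy": -26,"dz": 2.2,"hand": 0.4},
  {"ax": 0,"ay": 0,"az": -0.09,"dx": -10,"dy": -30.5,"dz": 2.6,"hand": 0.4},
  {"ax": 0,"ay": 0,"az": -0.096,"dx": -11.3,"dy": -34.3,"dz": 3,"hand": 0.4},
  {"ax": 0,"ay": 0,"az": -0.096,"dx": -12.1,"dy": -36.8,"dz": 3.1,"hand": 0.4},
  {"ax": 0,"ay": 0,"az": -0.096,"dx": -12.1,"dy": -36.8,"dz": 3.1,"hand": 0.4},
])

```text
clock: 2.15
eef_pos: [489.1, -92.2, 189.0]
tool_rot: [-3.139, 0.0, 3.038]
force: [0.2, 1.0, 0.6]
width: 51.0
gripper_force: 0.0
```

```bash
python3 - <<'E'
from h import *
im=grab('wrist','w1.png'); plan((498.5,-92,50,3.04))
for X in ((498.5,-92.3,79),(556.5,-97.5,100),(498.5,-92.3,42)): print(proj(im,X))
a=cv2.imread('pics/w1.png');cv2.imwrite('pics/w1.png',cv2.convertScaleAbs(a,alpha=1.5))
E
```

```text
at [489.  -89.3 189. ] [-3.141e+00 -1.000e-03  3.041e+00] F [-0.3  0.1 -0.9] w 51.3 t 2.2
(498.5, -92, 50, 3.04) d [-0.98 -0.16 13.9 ] a [-0.001 -0.001  0.001]
[273.72422776 221.67010996]
[274.7292186  300.77820831]
[273.64270248 207.95483358]
```

View pics/w1.png

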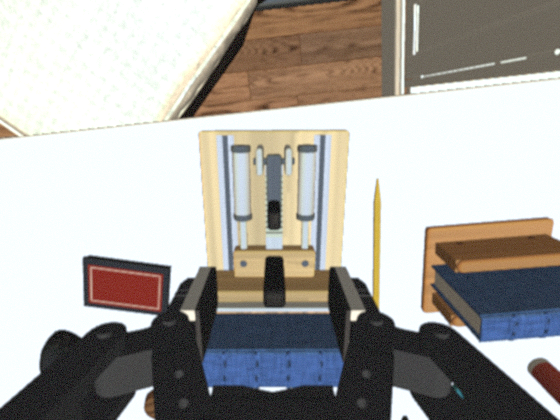

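Emit:
send_rows([
  {"ax": 0,"ay": 0,"az": 0,"dx": -0.5,"dy": -0.1,"dz": 2,"hand": 0.6},
  {"ax": 0,"ay": 0,"az": 0,"dx": -0.95,"dy": -0.2,"dz": 4.5,"hand": 0.6},
  {"ax": 0,"ay": 0,"az": 0,"dx": -0.95,"dy": -0.2,"dz": 7,"hand": 0.6},
  {"ax": 0,"ay": 0,"az": 0,"dx": -0.95,"dy": -0.2,"dz": 9,"hand": 0.6},
  {"ax": 0,"ay": 0,"az": 0,"dx": -0.95,"dy": -0.2,"dz": 9,"hand": 0.6},
  {"ax": 0,"ay": 0,"az": 0,"dx": -0.95,"dy": -0.2,"dz": 9,"hand": 0.6},
])

```text
clock: 2.8
eef_pos: [498.6, -88.9, 99.5]
tool_rot: [3.141, -0.001, 3.047]
force: [-0.4, 0.5, 0.7]
width: 34.4
gripper_force: 0.0
```

```bash
python3 - <<'E'
from h import *
im=grab('wrist','w2.png'); plan((498.5,-92.3,48,3.04))
for X in ((498.5,-92.3,79),(556.5,-97.5,100)): print(proj(im,X))
g=im['pixels'][:,:,:].max(2).astype(np.uint8)
p=proj(im,(498.5,-92.3,79)).astype(int)
for r in range(p[1]-30,p[1]+31,6):
    c=np.where(g[r,p[0]-40:p[0]+40]<45)[0]; print(r,(c.min()+p[0]-40,c.max()+p[0]-40,len(c)) if len(c) else None)
E
```

```text
at [499.1 -89.2 100. ] [3.141e+00 1.000e-03 3.047e+00] F [ 0.1  0.4 -0.5] w 34.2 t 2.85
(498.5, -92.3, 48, 3.04) d [ 0.04 -0.31  5.2 ] a [0.    0.001 0.007]
[265.84325393 261.3954504 ]
[266.34757306 380.06671212]
231 (np.int64(258), np.int64(275), 18)
237 (np.int64(258), np.int64(275), 18)
243 (np.int64(258), np.int64(275), 18)
249 (np.int64(257), np.int64(274), 18)
255 (np.int64(257), np.int64(274), 18)
261 (np.int64(257), np.int64(274), 18)
267 (np.int64(230), np.int64(274), 23)
273 (np.int64(229), np.int64(234), 6)
279 (np.int64(227), np.int64(234), 8)
285 (np.int64(226), np.int64(236), 11)
291 (np.int64(225), np.int64(235), 11)
```

Emit:
send_rows([
  {"ax": 0,"ay": 0,"az": 0,"dx": 0,"dy": -0.3,"dz": 1.5,"hand": 0.6},
  {"ax": 0,"ay": 0,"az": 0,"dx": 0,"dy": -0.3,"dz": 3.2,"hand": 0.6},
  {"ax": 0,"ay": 0,"az": 0,"dx": 0,"dy": -0.3,"dz": 4.7,"hand": 0.6},
  {"ax": 0,"ay": 0,"az": 0,"dx": 0,"dy": -0.3,"dz": 5.2,"hand": 0.6},
  {"ax": 0,"ay": 0,"az": 0,"dx": 0,"dy": -0.3,"dz": 5.2,"hand": 0.8},
  {"ax": 0,"ay": 0,"az": 0,"dx": 0,"dy": -0.3,"dz": 5.2,"hand": 1},
  {"ax": 0,"ay": 0,"az": 0,"dx": 0,"dy": -0.3,"dz": 5.2,"hand": 1},
  {"ax": 0,"ay": 0,"az": 0,"dx": 0,"dy": -0.3,"dz": 5.2,"hand": 1},
])

```text
clock: 3.65
eef_pos: [499.0, -92.6, 48.2]
tool_rot: [3.141, 0.002, 3.046]
force: [-0.5, 1.6, 5.6]
width: 10.1
gripper_force: 59.4
```

Emit:
send_rows([
  {"ax": 0,"ay": 0,"az": 0,"dx": 0,"dy": 0,"dz": -0.2,"hand": 1},
  {"ax": 0,"ay": 0,"az": 0,"dx": 0.1,"dy": 0,"dz": -0.4,"hand": 1},
  {"ax": 0,"ay": 0,"az": 0,"dx": 0.2,"dy": 0,"dz": -0.6,"hand": 1},
  {"ax": 0,"ay": 0,"az": 0,"dx": 0.3,"dy": 0,"dz": -0.8,"hand": 1},
  {"ax": 0,"ay": 0,"az": 0,"dx": 0.4,"dy": 0,"dz": -1.0,"hand": 1},
  {"ax": 0,"ay": 0,"az": 0,"dx": 0.4,"dy": 0,"dz": -1.1,"hand": 1},
  {"ax": 0,"ay": 0,"az": 0,"dx": 0.4,"dy": 0,"dz": -1.1,"hand": 1},
  {"ax": 0,"ay": 0,"az": 0,"dx": 0.4,"dy": 0,"dz": -1.1,"hand": 1},
])

```text
clock: 4.45
eef_pos: [492.0, -92.0, 57.7]
tool_rot: [3.141, -0.005, 3.046]
force: [-2.3, 4.8, -18.9]
width: 10.1
gripper_force: 58.7
```

```bash
python3 - <<'E'
from h import *
im=grab('wrist','w3.png'); plan((498.5,-92.3,48,3.04))
a=cv2.imread('pics/w3.png');cv2.imwrite('pics/w3.png',cv2.convertScaleAbs(a,alpha=1.5))
E
```

```text
at [492.  -92.   57.8] [ 3.141 -0.005  3.046] F [ -2.6   3.2 -17.2] w 9.7 t 4.5
(498.5, -92.3, 48, 3.04) d [-0.65  0.03  0.97] a [ 0.001 -0.005  0.006]
```

View pics/w3.png

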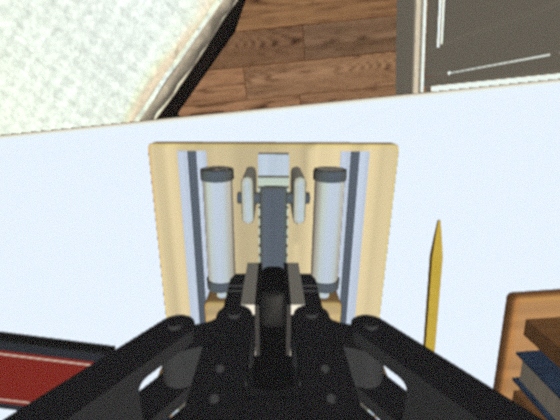

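Emit:
send_rows([
  {"ax": 0,"ay": 0,"az": 0,"dx": -0.3,"dy": 0,"dz": 0.4,"hand": 1},
  {"ax": 0,"ay": 0,"az": 0,"dx": -0.6,"dy": 0,"dz": 0.9,"hand": 1},
  {"ax": 0,"ay": 0,"az": 0,"dx": -0.6,"dy": 0,"dz": 0.9,"hand": 0.6},
  {"ax": 0,"ay": 0,"az": 0,"dx": -0.6,"dy": 0,"dz": 0.9,"hand": 0.6},
  {"ax": 0,"ay": 0,"az": 0,"dx": -0.6,"dy": 0,"dz": 0.4,"hand": 0.6},
  {"ax": 0,"ay": 0,"az": 0,"dx": -0.4,"dy": 0,"dz": -3,"hand": 0.6},
  {"ax": 0,"ay": 0,"az": 0,"dx": -0.4,"dy": 0,"dz": -7,"hand": 0.6},
  {"ax": 0,"ay": 0,"az": 0,"dx": -0.4,"dy": 0,"dz": -11,"hand": 0.4},
  {"ax": 0,"ay": 0,"az": 0.1,"dx": -1,"dy": 0,"dz": -14,"hand": 0.3},
  {"ax": 0,"ay": 0,"az": 0.2,"dx": -2,"dy": 0,"dz": -15,"hand": 0.3},
])

```text
clock: 5.5
eef_pos: [516.0, -95.7, 212.9]
tool_rot: [3.141, 0.007, 2.841]
force: [0.3, -0.2, -0.1]
width: 59.8
gripper_force: 0.0
```

```bash
python3 - <<'E'
from h import *
plan((608,-106,200,1.471))
E
```

```text
at [516.  -95.7 212.9] [3.141 0.007 2.841] F [ 0.3 -0.2 -0.1] w 59.8 t 5.5
(608, -106, 200, 1.471) d [-9.08  1.74  1.36] a [0.006 0.005 1.37 ]
```

Emit:
send_rows([
  {"ax": 0,"ay": 0,"az": 0.14,"dx": -1,"dy": 0.2,"dz": 0.1,"hand": 0.3},
  {"ax": 0,"ay": 0,"az": 0.28,"dx": -2,"dy": 0.4,"dz": 0.3,"hand": 0.3},
  {"ax": 0,"ay": 0,"az": 0.42,"dx": -3,"dy": 0.6,"dz": 0.4,"hand": 0.3},
  {"ax": 0,"ay": 0,"az": 0.56,"dx": -4,"dy": 0.8,"dz": 0.5,"hand": 0.3},
  {"ax": 0,"ay": 0,"az": 0.7,"dx": -5,"dy": 1,"dz": 0.6,"hand": 0.3},
  {"ax": 0,"ay": 0,"az": 0.84,"dx": -6,"dy": 1.2,"dz": 0.8,"hand": 0.3},
  {"ax": 0,"ay": 0,"az": 0.98,"dx": -7,"dy": 1.4,"dz": 1,"hand": 0.3},
  {"ax": 0,"ay": 0,"az": 1.12,"dx": -8,"dy": 1.5,"dz": 1.2,"hand": 0.3},
  {"ax": 0,"ay": 0,"az": 1.26,"dx": -9,"dy": 1.7,"dz": 1.3,"hand": 0.3},
  {"ax": 0,"ay": 0,"az": 1.37,"dx": -9.1,"dy": 1.7,"dz": 1.4,"hand": 0.3},
])

```text
clock: 6.5
eef_pos: [607.7, -105.4, 195.2]
tool_rot: [3.139, 0.0, 1.471]
force: [0.3, -0.1, 0.6]
width: 59.5
gripper_force: 0.0
```

Emit:
send_rows([
  {"ax": 0,"ay": 0,"az": 0,"dx": 0,"dy": 0,"dz": 0,"hand": 0.3},
  {"ax": 0,"ay": 0,"az": 0,"dx": 0,"dy": 0,"dz": 0,"hand": 0.3},
])

```text
clock: 6.7
eef_pos: [606.1, -105.1, 194.8]
tool_rot: [3.141, 0.0, 1.478]
force: [0.2, 0.0, -0.6]
width: 59.8
gripper_force: 0.0
```

```bash
python3 - <<'E'
from h import *
im=grab('wrist','w4.png'); plan((608,-106,66,1.471))
c,s=np.cos(-.1),np.sin(-.1)
for dx,dy in((-18,-64),(18,-64),(18,64),(-18,64)): print(proj(im,(608+c*dx-s*dy,-106+s*dx+c*dy,112)).round())
a=cv2.imread('pics/w4.png');cv2.imwrite('pics/w4.png',cv2.convertScaleAbs(a,alpha=1.5))
E
```

```text
at [ 606.1 -105.1  194.8] [ 3.141 -0.     1.478] F [ 0.  -0.6 -0.2] w 59.8 t 6.75
(608, -106, 66, 1.471) d [-0.08  0.2  12.88] a [ 0.    -0.     0.007]
[251. 302.]
[298. 302.]
[304. 130.]
[248. 129.]
```

View pics/w4.png

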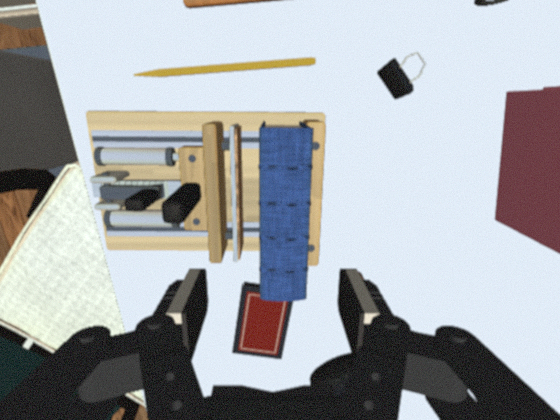

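```bash
python3 - <<'E'
from h import *
im=load('w4.png')
for p,z in(((88,112),12),((326,114),12),((319,264),12),((107,250),12),((260,123),112),((312,125),112),((306,300),112),((261,300),112),((184,200),12)): print(p,onplane(im,p,z).round(1))
print(-im['R'].T@im['t'],im['R'][2])
E
```

```text
(88, 112) [444.1 -17.9  12. ]
(326, 114) [661.7 -39.8  12. ]
(319, 264) [ 647.6 -191.6   12. ]
(107, 250) [ 428.1 -155.    12. ]
(260, 123) [604.3 -37.3 112. ]
(312, 125) [637.6 -41.6 112. ]
(306, 300) [ 625.7 -170.2  112. ]
(261, 300) [ 591.6 -167.   112. ]
(184, 200) [ 517.4 -108.9   12. ]
[613.29935424 -26.24250379 337.88494763] [-0.02822085 -0.30715063 -0.95124238]
```

Emit:
send_rows([
  {"ax": 0,"ay": 0,"az": 0,"dx": 0,"dy": 0.3,"dz": 2,"hand": 0.3},
  {"ax": 0,"ay": 0,"az": 0,"dx": 0,"dy": 0.5,"dz": 4,"hand": 0.3},
  {"ax": 0,"ay": 0,"az": 0,"dx": 0,"dy": 0.5,"dz": 6,"hand": 0.3},
  {"ax": 0,"ay": 0,"az": 0,"dx": 0,"dy": 0.5,"dz": 6.5,"hand": 0.3},
  {"ax": 0,"ay": 0,"az": 0,"dx": 0,"dy": 0.5,"dz": 6.5,"hand": 0.3},
  {"ax": 0,"ay": 0,"az": 0,"dx": 0,"dy": 0.5,"dz": 6.5,"hand": 0.3},
])

```text
clock: 7.35
eef_pos: [611.7, -105.8, 130.3]
tool_rot: [3.14, 0.0, 1.476]
force: [-0.0, 0.2, -0.2]
width: 59.7
gripper_force: 0.0
```

```bash
cat >> h.py <<'E'
def blues(im,minA=300):
    h=cv2.cvtColor(im['pixels'],cv2.COLOR_RGB2HSV)
    m=cv2.inRange(h,(100,90,25),(125,255,255)); m=cv2.morphologyEx(m,cv2.MORPH_CLOSE,np.ones((5,5)))
    out=[]
    for c in cv2.findContours(m,0,2)[0]:
        if cv2.contourArea(c)>minA:
            q=cv2.boxPoints(cv2.minAreaRect(c)); out.append((cv2.contourArea(c),q))
    return out
E
python3 - <<'E'
from h import *
im=grab('wrist','w5.png'); plan((611,-105,66,1.471))
for A,q in blues(im): print(A,[(p.round().tolist(),onplane(im,p,112)[:2].round(1).tolist()) for p in q])
E
```

```text
at [ 611.9 -105.7  130.5] [3.14  0.    1.476] F [ 0.  -0.1 -0.1] w 59.8 t 7.4
(611, -105, 66, 1.471) d [ 0.06 -0.11  6.45] a [0.002 0.    0.005]
14528.0 [([242.0, 128.0], [604.2, -36.2]), ([315.0, 128.0], [637.7, -39.4]), ([315.0, 363.0], [630.2, -172.2]), ([242.0, 363.0], [588.0, -168.1])]
```

Emit:
send_rows([
  {"ax": 0,"ay": 0,"az": 0,"dx": 0,"dy": 0.15,"dz": 2,"hand": 0.3},
  {"ax": 0,"ay": 0,"az": 0,"dx": 0,"dy": 0.15,"dz": 4,"hand": 0.3},
  {"ax": 0,"ay": 0,"az": 0,"dx": 0,"dy": 0.15,"dz": 6,"hand": 0.3},
  {"ax": 0,"ay": 0,"az": 0,"dx": 0,"dy": 0.15,"dz": 6.4,"hand": 0.3},
  {"ax": 0,"ay": 0,"az": 0,"dx": 0,"dy": 0.15,"dz": 6.4,"hand": 0.45},
  {"ax": 0,"ay": 0,"az": 0,"dx": 0,"dy": 0.15,"dz": 6.4,"hand": 0.55},
  {"ax": 0,"ay": 0,"az": 0,"dx": 0,"dy": 0.15,"dz": 6.4,"hand": 0.8},
  {"ax": 0,"ay": 0,"az": 0,"dx": 0,"dy": 0.15,"dz": 6.4,"hand": 0.8},
  {"ax": 0,"ay": 0,"az": 0,"dx": 0,"dy": 0.15,"dz": 6.4,"hand": 0.8},
])

```text
clock: 8.3
eef_pos: [613.9, -105.9, 66.8]
tool_rot: [3.139, 0.0, 1.476]
force: [0.3, -0.0, 6.5]
width: 35.2
gripper_force: 61.1
```

Emit:
send_rows([
  {"ax": 0,"ay": 0,"az": 0,"dx": 0,"dy": 0,"dz": -0.7,"hand": 0.8},
  {"ax": 0,"ay": 0,"az": 0,"dx": 0,"dy": 0,"dz": -2,"hand": 0.8},
  {"ax": 0,"ay": 0,"az": 0,"dx": 0,"dy": 0,"dz": -3.5,"hand": 0.8},
  {"ax": 0,"ay": 0,"az": 0,"dx": 0,"dy": 0,"dz": -5,"hand": 0.8},
  {"ax": 0,"ay": 0,"az": 0,"dx": 0,"dy": 0,"dz": -6.5,"hand": 0.8},
  {"ax": 0,"ay": 0,"az": 0,"dx": 0,"dy": 0,"dz": -8,"hand": 0.8},
  {"ax": 0,"ay": 0,"az": 0,"dx": 0,"dy": 0,"dz": -9.5,"hand": 0.8},
  {"ax": 0,"ay": 0,"az": 0,"dx": 0,"dy": 0,"dz": -11,"hand": 0.8},
  {"ax": 0,"ay": 0,"az": 0,"dx": 0,"dy": 0,"dz": -11.5,"hand": 0.8},
  {"ax": 0,"ay": 0,"az": 0,"dx": 0,"dy": 0,"dz": -11.5,"hand": 0.8},
])

```text
clock: 9.3
eef_pos: [613.2, -105.6, 181.3]
tool_rot: [3.14, 0.0, 1.476]
force: [0.3, 0.1, -3.5]
width: 35.2
gripper_force: 60.3
```

```bash
python3 - <<'E'
from h import *
plan((493,118,160,1.571))
E
```

```text
at [ 613.2 -105.6  181.3] [3.14  0.    1.476] F [ 0.3  0.1 -3.5] w 35.2 t 9.3
(493, 118, 160, 1.571) d [ 21.12 -14.09   2.11] a [ 0.002  0.    -0.095]
```

Emit:
send_rows([
  {"ax": 0,"ay": 0,"az": 0,"dx": 1,"dy": -0.7,"dz": 0,"hand": 0.8},
  {"ax": 0,"ay": 0,"az": -0.01,"dx": 3,"dy": -2.2,"dz": 0,"hand": 0.8},
  {"ax": 0,"ay": 0,"az": -0.02,"dx": 6,"dy": -4.2,"dz": 0,"hand": 0.8},
  {"ax": 0,"ay": 0,"az": -0.04,"dx": 9,"dy": -6.4,"dz": 0,"hand": 0.8},
  {"ax": 0,"ay": 0,"az": -0.06,"dx": 12,"dy": -8.6,"dz": 0.5,"hand": 0.8},
  {"ax": 0,"ay": 0,"az": -0.07,"dx": 15,"dy": -10.8,"dz": 1,"hand": 0.8},
  {"ax": 0,"ay": 0,"az": -0.08,"dx": 18,"dy": -12.7,"dz": 1.6,"hand": 0.8},
  {"ax": 0,"ay": 0,"az": -0.095,"dx": 20.3,"dy": -13.7,"dz": 2.1,"hand": 0.8},
  {"ax": 0,"ay": 0,"az": -0.095,"dx": 21.1,"dy": -14.1,"dz": 2.1,"hand": 0.8},
  {"ax": 0,"ay": 0,"az": -0.095,"dx": 21.1,"dy": -14.1,"dz": 2.1,"hand": 0.8},
])

```text
clock: 10.3
eef_pos: [491.1, 119.6, 158.8]
tool_rot: [-3.14, -0.0, 1.574]
force: [0.3, -0.6, -3.7]
width: 35.6
gripper_force: 60.5
```

```bash
python3 - <<'E'
from h import *
im=grab('wrist','w6.png'); plan((493,118,56,1.571))
a=cv2.imread('pics/w6.png');cv2.imwrite('pics/w6.png',cv2.convertScaleAbs(a,alpha=1.5))
E
```

```text
at [492.2 117.8 159.2] [-3.141e+00  1.000e-03  1.571e+00] F [ 0.6 -1.5 -3.3] w 35.2 t 10.35
(493, 118, 56, 1.571) d [ 0.03  0.08 10.32] a [-0.     0.001  0.   ]
```

View pics/w6.png

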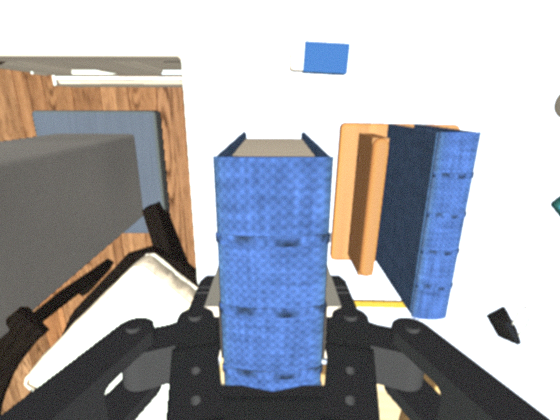

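```bash
python3 - <<'E'
from h import *
im=load('w6.png')
for p,z in(((185,150),0),((190,230),0),((340,124),12),((333,258),12),((434,130),107),((478,130),107),((446,315),107),((413,315),107)): print(p,onplane(im,p,z).round(1))
E
```

```text
(185, 150) [413.7 159.7   0. ]
(190, 230) [412.7  84.5   0. ]
(340, 124) [546.4 182.9  12. ]
(333, 258) [547.6  61.6  12. ]
(434, 130) [580.9 185.  107. ]
(478, 130) [605.4 185.1 107. ]
(446, 315) [606.8  65.2 107. ]
(413, 315) [584.8  65.1 107. ]
```

Emit:
send_rows([
  {"ax": 0,"ay": 0,"az": 0,"dx": 0,"dy": 0,"dz": 2,"hand": 0.8},
  {"ax": 0,"ay": 0,"az": 0,"dx": 0,"dy": 0,"dz": 5,"hand": 0.8},
  {"ax": 0,"ay": 0,"az": 0,"dx": 0,"dy": 0,"dz": 7.5,"hand": 0.8},
  {"ax": 0,"ay": 0,"az": 0,"dx": 0,"dy": 0,"dz": 9.3,"hand": 0.8},
  {"ax": 0,"ay": 0,"az": 0,"dx": 0,"dy": 0,"dz": 10,"hand": 0.8},
  {"ax": 0,"ay": 0,"az": 0,"dx": 0,"dy": 0,"dz": 10.4,"hand": 0.8},
  {"ax": 0,"ay": 0,"az": 0,"dx": 0,"dy": 0,"dz": 10.4,"hand": 0.8},
  {"ax": 0,"ay": 0,"az": 0,"dx": 0,"dy": 0,"dz": 10.4,"hand": 0.8},
])

```text
clock: 11.15
eef_pos: [493.1, 117.7, 56.1]
tool_rot: [3.14, -0.0, 1.57]
force: [-0.4, -0.8, -2.8]
width: 35.6
gripper_force: 60.4
```

Emit:
send_rows([
  {"ax": 0,"ay": 0,"az": 0,"dx": 0,"dy": 0,"dz": 0.1,"hand": 0.8},
  {"ax": 0,"ay": 0,"az": 0,"dx": 0,"dy": 0,"dz": 0.2,"hand": 0.8},
  {"ax": 0,"ay": 0,"az": 0,"dx": 0,"dy": 0,"dz": 0.2,"hand": 0.8},
])

```text
clock: 11.45
eef_pos: [493.0, 118.2, 54.7]
tool_rot: [3.14, -0.001, 1.571]
force: [-1.1, -0.7, 7.9]
width: 35.2
gripper_force: 61.6
```

Emit:
send_rows([
  {"ax": 0,"ay": 0,"az": 0,"dx": 0,"dy": 0,"dz": 0,"hand": 0.5},
  {"ax": 0,"ay": 0,"az": 0,"dx": 0,"dy": 0,"dz": 0,"hand": 0.35},
  {"ax": 0,"ay": 0,"az": 0,"dx": 0,"dy": 0,"dz": 0,"hand": 0.35},
  {"ax": 0,"ay": 0,"az": 0,"dx": 0,"dy": 0,"dz": -2,"hand": 0.35},
  {"ax": 0,"ay": 0,"az": 0,"dx": 0,"dy": 0,"dz": -5,"hand": 0.35},
  {"ax": 0,"ay": 0,"az": 0,"dx": 0,"dy": 0,"dz": -9,"hand": 0.35},
  {"ax": 0,"ay": 0,"az": 0,"dx": 2,"dy": 0.5,"dz": -12,"hand": 0.35},
  {"ax": 0,"ay": 0,"az": 0,"dx": 6,"dy": 1.5,"dz": -13,"hand": 0.4},
  {"ax": 0,"ay": 0,"az": 0.02,"dx": 10.5,"dy": 2.7,"dz": -13,"hand": 0.5},
  {"ax": 0,"ay": 0,"az": 0.04,"dx": 15,"dy": 4,"dz": -13,"hand": 0.5},
])

```text
clock: 12.45
eef_pos: [532.7, 269.7, 184.2]
tool_rot: [3.141, -0.001, 1.53]
force: [0.1, -0.7, 0.7]
width: 42.6
gripper_force: 0.0
```

```bash
python3 - <<'E'
from h import *
plan((550,340,150,1.526))
E
```

```text
at [532.7 269.7 184.2] [ 3.141e+00 -1.000e-03  1.530e+00] F [ 0.1 -0.7  0.7] w 42.6 t 12.45
(550, 340, 150, 1.526) d [7.09 1.43 3.43] a [ 0.001 -0.001  0.004]
```

Emit:
send_rows([
  {"ax": 0,"ay": 0,"az": 0,"dx": 3,"dy": 0.7,"dz": 1,"hand": 0.5},
  {"ax": 0,"ay": 0,"az": 0,"dx": 6,"dy": 1.2,"dz": 2.5,"hand": 0.5},
  {"ax": 0,"ay": 0,"az": 0,"dx": 7.1,"dy": 1.4,"dz": 3.4,"hand": 0.5},
  {"ax": 0,"ay": 0,"az": 0,"dx": 7.1,"dy": 1.4,"dz": 3.4,"hand": 0.5},
  {"ax": 0,"ay": 0,"az": 0,"dx": 7.1,"dy": 1.4,"dz": 3.4,"hand": 0.5},
])

```text
clock: 12.95
eef_pos: [549.2, 336.1, 149.3]
tool_rot: [-3.141, 0.002, 1.529]
force: [0.8, -1.4, -0.1]
width: 42.6
gripper_force: 0.0
```

```bash
python3 - <<'E'
from h import *
im=grab('wrist','w7.png'); plan((550,340,64,1.526))
for A,q in blues(im): print(A,[(p.round().tolist(),onplane(im,p,102)[:2].round(1).tolist()) for p in q])
a=cv2.imread('pics/w7.png');cv2.imwrite('pics/w7.png',cv2.convertScaleAbs(a,alpha=1.5))
E
```

```text
at [549.7 335.7 149.9] [3.141e+00 1.000e-03 1.528e+00] F [-0.2 -0.9  0.7] w 42.9 t 13.0
(550, 340, 64, 1.526) d [0.44 0.01 8.59] a [0.    0.001 0.002]
4221.0 [([242.0, 314.0], [527.2, 285.8]), ([242.0, 124.0], [535.5, 405.3]), ([286.0, 124.0], [559.3, 404.3]), ([286.0, 314.0], [555.8, 284.6])]
```

View pics/w7.png

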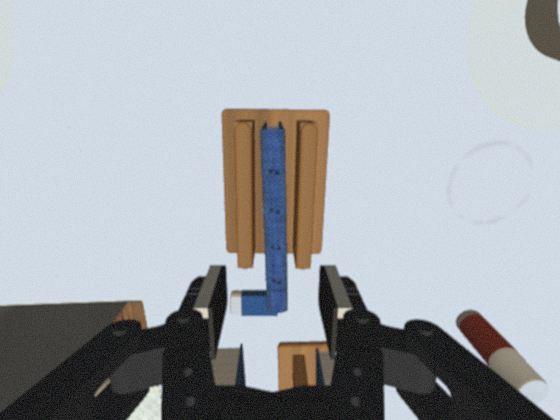

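```bash
python3 - <<'E'
from h import *
im=load('w7.png')
for p,z in(((261,129),102),((285,128),102),((288,310),102),((267,312),102),((222,109),12),((329,110),12),((324,254),12),((227,252),12),((245,122),59),((308,122),59),((303,268),59),((245,267),59)): print(p,onplane(im,p,z).round(1))
E
```

```text
(261, 129) [545.6 402.2 102. ]
(285, 128) [558.7 402.2 102. ]
(288, 310) [557.2 287.5 102. ]
(267, 312) [543.5 286.6 102. ]
(222, 109) [512.5 412.6  12. ]
(329, 110) [596.7 408.3  12. ]
(324, 254) [593.4 284.1  12. ]
(227, 252) [506.2 289.7  12. ]
(245, 122) [533.7 404.2  59. ]
(308, 122) [575.4 402.5  59. ]
(303, 268) [570.7 295.2  59. ]
(245, 267) [526.6 297.8  59. ]
```

Emit:
send_rows([
  {"ax": 0,"ay": 0,"az": -0.02,"dx": 0.5,"dy": 0.1,"dz": 2,"hand": 0.55},
  {"ax": 0,"ay": 0,"az": -0.02,"dx": 0.9,"dy": 0.1,"dz": 4.5,"hand": 0.55},
  {"ax": 0,"ay": 0,"az": -0.02,"dx": 0.9,"dy": 0.1,"dz": 7,"hand": 0.55},
  {"ax": 0,"ay": 0,"az": -0.02,"dx": 0.9,"dy": 0.1,"dz": 8.4,"hand": 0.55},
  {"ax": 0,"ay": 0,"az": -0.02,"dx": 0.9,"dy": 0.1,"dz": 8.4,"hand": 0.65},
  {"ax": 0,"ay": 0,"az": -0.02,"dx": 0.9,"dy": 0.1,"dz": 8.4,"hand": 0.8},
  {"ax": 0,"ay": 0,"az": -0.02,"dx": 0.9,"dy": 0.1,"dz": 8.4,"hand": 1},
  {"ax": 0,"ay": 0,"az": -0.02,"dx": 0.9,"dy": 0.1,"dz": 8.4,"hand": 1},
  {"ax": 0,"ay": 0,"az": -0.02,"dx": 0.9,"dy": 0.1,"dz": 8.4,"hand": 1},
])

```text
clock: 13.9
eef_pos: [551.5, 347.4, 66.7]
tool_rot: [3.14, -0.001, 1.551]
force: [-0.0, -1.0, 5.3]
width: 13.3
gripper_force: 59.3
```

Emit:
send_rows([
  {"ax": 0,"ay": 0,"az": 0,"dx": 0,"dy": 0,"dz": -0.7,"hand": 1},
  {"ax": 0,"ay": 0,"az": 0,"dx": 0,"dy": 0,"dz": -2.2,"hand": 1},
  {"ax": 0,"ay": 0,"az": 0,"dx": 0,"dy": 0,"dz": -4,"hand": 1},
  {"ax": 0,"ay": 0,"az": 0,"dx": 0,"dy": 0,"dz": -6,"hand": 1},
  {"ax": 0,"ay": 0,"az": 0,"dx": 0,"dy": 0,"dz": -8.5,"hand": 1},
  {"ax": 0,"ay": 0,"az": 0,"dx": 0,"dy": 0,"dz": -11,"hand": 1},
  {"ax": 0,"ay": 0,"az": 0,"dx": -1.5,"dy": 0,"dz": -13,"hand": 1},
  {"ax": 0,"ay": 0,"az": 0,"dx": -4,"dy": 0.5,"dz": -13.5,"hand": 1},
  {"ax": 0,"ay": 0,"az": 0,"dx": -7.5,"dy": 1,"dz": -13.5,"hand": 1},
  {"ax": 0,"ay": 0,"az": 0,"dx": -11,"dy": 1.6,"dz": -13.5,"hand": 1},
])

```text
clock: 14.9
eef_pos: [564.3, 236.5, 201.8]
tool_rot: [3.14, -0.001, 1.552]
force: [0.8, -0.7, -0.4]
width: 13.1
gripper_force: 58.5
```

```bash
python3 - <<'E'
from h import *
plan((622,-102,170,1.473))
E
```

```text
at [564.3 236.5 201.8] [ 3.140e+00 -1.000e-03  1.552e+00] F [ 0.8 -0.7 -0.4] w 13.1 t 14.9
(622, -102, 170, 1.473) d [-33.74   6.39   3.15] a [ 0.001 -0.001  0.079]
```

Emit:
send_rows([
  {"ax": 0,"ay": 0,"az": 0,"dx": -3.8,"dy": 0.7,"dz": 0,"hand": 1},
  {"ax": 0,"ay": 0,"az": 0.01,"dx": -7.6,"dy": 1.4,"dz": 0,"hand": 1},
  {"ax": 0,"ay": 0,"az": 0.02,"dx": -11.5,"dy": 2.2,"dz": 0,"hand": 1},
  {"ax": 0,"ay": 0,"az": 0.03,"dx": -15.4,"dy": 2.9,"dz": 0,"hand": 1},
  {"ax": 0,"ay": 0,"az": 0.04,"dx": -19.3,"dy": 3.7,"dz": 0.3,"hand": 1},
  {"ax": 0,"ay": 0,"az": 0.05,"dx": -23.2,"dy": 4.4,"dz": 0.8,"hand": 1},
  {"ax": 0,"ay": 0,"az": 0.06,"dx": -27,"dy": 5.2,"dz": 1.5,"hand": 1},
  {"ax": 0,"ay": 0,"az": 0.07,"dx": -30.5,"dy": 5.8,"dz": 2.3,"hand": 1},
  {"ax": 0,"ay": 0,"az": 0.079,"dx": -33,"dy": 6.3,"dz": 3,"hand": 1},
  {"ax": 0,"ay": 0,"az": 0.079,"dx": -33.7,"dy": 6.4,"dz": 3.1,"hand": 1},
])

```text
clock: 15.9
eef_pos: [621.1, -105.8, 169.8]
tool_rot: [3.141, 0.003, 1.467]
force: [-0.4, -0.3, 0.0]
width: 13.1
gripper_force: 58.5
```

Emit:
send_rows([
  {"ax": 0,"ay": 0,"az": 0,"dx": 0,"dy": 0,"dz": 0,"hand": 1},
  {"ax": 0,"ay": 0,"az": 0,"dx": 0,"dy": 0,"dz": 0,"hand": 1},
])

```text
clock: 16.1
eef_pos: [621.8, -99.2, 169.8]
tool_rot: [3.141, -0.002, 1.474]
force: [0.1, -0.1, -0.8]
width: 12.9
gripper_force: 58.5
```

```bash
python3 - <<'E'
from h import *
im=grab('wrist','w8.png'); plan((622,-102.5,68,1.473))
a=cv2.imread('pics/w8.png');cv2.imwrite('pics/w8.png',cv2.convertScaleAbs(a,alpha=1.5))
E
```

```text
at [621.9 -98.7 169.8] [ 3.141e+00 -2.000e-03  1.475e+00] F [-0.8 -0.4 -0.7] w 13.4 t 16.15
(622, -102.5, 68, 1.473) d [-0.39  0.05 10.18] a [ 0.    -0.002  0.002]
```

View pics/w8.png

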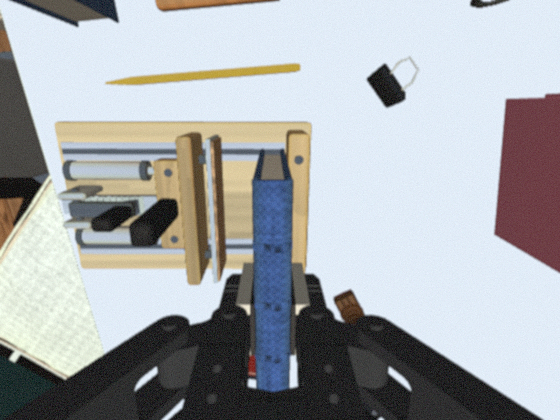

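```bash
python3 - <<'E'
from h import *
im=load('w8.png')
for n,p,z in(('cheekface top-far',(288,133),58),('cheek outer far',(309,133),58),('plate',(57,124),12),('plate',(311,123),12),('plate',(306,269),12),('plate',(80,268),12),('bookbot far L',(262,149),116),('bookbot far R',(285,151),116),('top',(254,180),206-1),('top',(292,180),205),('top near',(257,390),205),('top near',(290,390),205),('board',(177,138),58),('board near',(190,284),58)): print(n,p,onplane(im,p,z).round(1))
E
```

```text
cheekface top-far (288, 133) [638.8 -41.6  58. ]
cheek outer far (309, 133) [654.1 -43.1  58. ]
plate (57, 124) [444.  -18.7  12. ]
plate (311, 123) [660.8 -39.   12. ]
plate (306, 269) [ 647.2 -176.9   12. ]
plate (80, 268) [ 426.8 -154.3   12. ]
bookbot far L (262, 149) [621.  -44.3 116. ]
bookbot far R (285, 151) [634.1 -46.7 116. ]
top (254, 180) [621.2 -43.2 205. ]
top (292, 180) [633.4 -44.4 205. ]
top near (257, 390) [ 612.6 -128.5  205. ]
top near (290, 390) [ 625.8 -129.7  205. ]
board (177, 138) [557.2 -37.3  58. ]
board near (190, 284) [ 546.1 -157.6   58. ]
```

Emit:
send_rows([
  {"ax": 0,"ay": 0,"az": 0,"dx": -0.23,"dy": 0.1,"dz": 1,"hand": 1},
  {"ax": 0,"ay": 0,"az": 0,"dx": -0.23,"dy": 0.1,"dz": 3,"hand": 1},
  {"ax": 0,"ay": 0,"az": 0,"dx": -0.23,"dy": 0.1,"dz": 5.5,"hand": 1},
  {"ax": 0,"ay": 0,"az": 0,"dx": -0.23,"dy": 0.1,"dz": 8,"hand": 1},
  {"ax": 0,"ay": 0,"az": 0,"dx": -0.23,"dy": 0.1,"dz": 9.7,"hand": 1},
  {"ax": 0,"ay": 0,"az": 0,"dx": -0.23,"dy": 0.1,"dz": 10.1,"hand": 1},
  {"ax": 0,"ay": 0,"az": 0,"dx": -0.23,"dy": 0.1,"dz": 10.2,"hand": 1},
  {"ax": 0,"ay": 0,"az": 0,"dx": -0.23,"dy": 0.1,"dz": 10.2,"hand": 1},
])

```text
clock: 16.95
eef_pos: [622.5, -102.9, 67.2]
tool_rot: [3.141, -0.0, 1.473]
force: [-0.6, -0.2, -1.0]
width: 13.2
gripper_force: 58.5
```

Emit:
send_rows([
  {"ax": 0,"ay": 0,"az": 0,"dx": 0.1,"dy": 0.1,"dz": 0,"hand": 1},
  {"ax": 0,"ay": 0,"az": 0,"dx": 0.15,"dy": 0.2,"dz": 0,"hand": 1},
  {"ax": 0,"ay": 0,"az": 0,"dx": 0.15,"dy": 0.3,"dz": 0,"hand": 1},
  {"ax": 0,"ay": 0,"az": 0,"dx": 0.15,"dy": 0.3,"dz": 0,"hand": 1},
])

```text
clock: 17.35
eef_pos: [625.8, -102.4, 67.4]
tool_rot: [3.141, 0.0, 1.472]
force: [0.4, 0.8, -0.6]
width: 13.3
gripper_force: 58.5
```

Emit:
send_rows([
  {"ax": 0,"ay": 0,"az": 0,"dx": 0.05,"dy": 0.1,"dz": 0,"hand": 1},
  {"ax": 0,"ay": 0,"az": 0,"dx": 0.05,"dy": 0.2,"dz": 0,"hand": 1},
  {"ax": 0,"ay": 0,"az": 0,"dx": 0.05,"dy": 0.2,"dz": 0,"hand": 1},
])

```text
clock: 17.65
eef_pos: [626.1, -102.2, 67.0]
tool_rot: [-3.139, -0.0, 1.471]
force: [-5.4, 0.9, 1.3]
width: 13.5
gripper_force: 58.9
```

Emit:
send_rows([
  {"ax": 0,"ay": 0,"az": 0,"dx": 0,"dy": -0.1,"dz": 0.1,"hand": 1},
  {"ax": 0,"ay": 0,"az": 0,"dx": 0,"dy": -0.1,"dz": 0.15,"hand": 1},
  {"ax": 0,"ay": 0,"az": 0,"dx": 0,"dy": -0.1,"dz": 0.15,"hand": 1},
])

```text
clock: 17.95
eef_pos: [626.1, -102.2, 66.7]
tool_rot: [-3.141, -0.0, 1.471]
force: [-4.5, 0.1, 7.6]
width: 12.6
gripper_force: 59.9
```

Emit:
send_rows([
  {"ax": 0,"ay": 0,"az": 0,"dx": 0,"dy": 0,"dz": 0,"hand": 0.75},
  {"ax": 0,"ay": 0,"az": 0,"dx": 0,"dy": 0,"dz": 0,"hand": 0.6},
  {"ax": 0,"ay": 0,"az": 0,"dx": 0,"dy": 0,"dz": 0,"hand": 0.6},
  {"ax": 0,"ay": 0,"az": 0,"dx": 0,"dy": 0,"dz": -1.5,"hand": 0.6},
  {"ax": 0,"ay": 0,"az": 0,"dx": 0,"dy": 0,"dz": -4,"hand": 0.6},
  {"ax": 0,"ay": 0,"az": 0,"dx": 0,"dy": 0,"dz": -7,"hand": 0.6},
  {"ax": 0,"ay": 0,"az": 0,"dx": 0,"dy": 0,"dz": -10,"hand": 0.6},
  {"ax": 0,"ay": 0,"az": -0.14,"dx": 0,"dy": -1,"dz": -12,"hand": 0.6},
  {"ax": 0,"ay": 0,"az": -0.28,"dx": 0,"dy": -3,"dz": -13,"hand": 0.6},
  {"ax": 0,"ay": 0,"az": -0.42,"dx": 0,"dy": -5,"dz": -13,"hand": 0.55},
])

```text
clock: 18.95
eef_pos: [577.9, -97.7, 198.8]
tool_rot: [3.137, 0.003, 1.898]
force: [-1.0, 0.1, -0.4]
width: 38.4
gripper_force: 0.0
```

```bash
python3 - <<'E'
from h import *
plan((537,-96,170,3.042))
E
```

```text
at [577.9 -97.7 198.8] [3.137e+00 3.000e-03 1.898e+00] F [-1.   0.1 -0.4] w 38.4 t 18.95
(537, -96, 170, 3.042) d [ 1.48 -3.83  2.85] a [ 0.002  0.005 -1.144]
```

Emit:
send_rows([
  {"ax": 0,"ay": 0,"az": -0.14,"dx": 0.2,"dy": -0.5,"dz": 0.3,"hand": 0.55},
  {"ax": 0,"ay": 0,"az": -0.28,"dx": 0.4,"dy": -1,"dz": 0.6,"hand": 0.55},
  {"ax": 0,"ay": 0,"az": -0.42,"dx": 0.6,"dy": -1.5,"dz": 1,"hand": 0.55},
  {"ax": 0,"ay": 0,"az": -0.56,"dx": 0.8,"dy": -2,"dz": 1.3,"hand": 0.55},
  {"ax": 0,"ay": 0,"az": -0.7,"dx": 1,"dy": -2.5,"dz": 1.7,"hand": 0.55},
  {"ax": 0,"ay": 0,"az": -0.84,"dx": 1.2,"dy": -3,"dz": 2,"hand": 0.55},
  {"ax": 0,"ay": 0,"az": -0.98,"dx": 1.3,"dy": -3.5,"dz": 2.4,"hand": 0.55},
  {"ax": 0,"ay": 0,"az": -1.1,"dx": 1.5,"dy": -3.8,"dz": 2.8,"hand": 0.55},
  {"ax": 0,"ay": 0,"az": -1.144,"dx": 1.5,"dy": -3.8,"dz": 2.8,"hand": 0.55},
  {"ax": 0,"ay": 0,"az": -1.144,"dx": 1.5,"dy": -3.8,"dz": 2.8,"hand": 0.55},
])

```text
clock: 19.95
eef_pos: [536.3, -95.4, 168.7]
tool_rot: [-3.141, 0.001, 3.035]
force: [-0.1, 0.2, -0.3]
width: 38.5
gripper_force: 0.0
```

```bash
python3 - <<'E'
from h import *
im=grab('wrist','w9.png'); plan((537,-96,66,3.042))
print(proj(im,(537,-96,100)))
a=cv2.imread('pics/w9.png');cv2.imwrite('pics/w9.png',cv2.convertScaleAbs(a,alpha=2))
E
```

```text
at [536.4 -95.3 168.7] [-3.141e+00  2.000e-03  3.034e+00] F [ 0.4 -0.1 -0.4] w 38.4 t 20.0
(537, -96, 66, 3.042) d [-0.05 -0.06 10.27] a [-0.     0.002 -0.008]
[271.47953643 229.91560757]
```

View pics/w9.png

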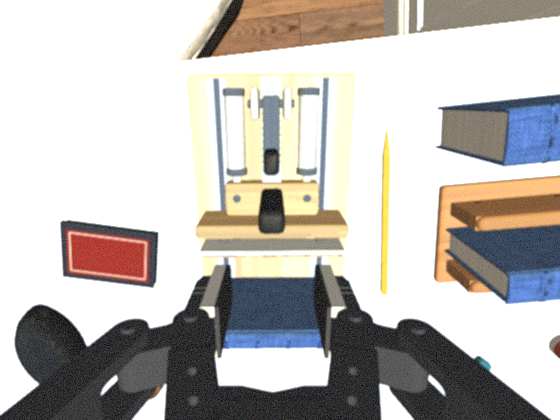

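Emit:
send_rows([
  {"ax": 0,"ay": 0,"az": 0,"dx": 0.6,"dy": -0.05,"dz": 2,"hand": 0.55},
  {"ax": 0,"ay": 0,"az": 0,"dx": 0.65,"dy": -0.05,"dz": 5,"hand": 0.55},
  {"ax": 0,"ay": 0,"az": 0,"dx": 0.65,"dy": -0.05,"dz": 8,"hand": 0.55},
  {"ax": 0,"ay": 0,"az": 0,"dx": 0.65,"dy": -0.05,"dz": 9.7,"hand": 0.55},
  {"ax": 0,"ay": 0,"az": 0,"dx": 0.65,"dy": -0.05,"dz": 9.9,"hand": 0.7},
  {"ax": 0,"ay": 0,"az": 0,"dx": 0.65,"dy": -0.05,"dz": 9.9,"hand": 1},
  {"ax": 0,"ay": 0,"az": 0,"dx": 0.65,"dy": -0.05,"dz": 9.9,"hand": 1},
  {"ax": 0,"ay": 0,"az": 0,"dx": 0.65,"dy": -0.05,"dz": 9.9,"hand": 1},
])

```text
clock: 20.8
eef_pos: [529.0, -95.4, 68.6]
tool_rot: [-3.141, -0.001, 3.035]
force: [0.4, -3.1, -17.0]
width: 17.3
gripper_force: 59.2
```

Emit:
send_rows([
  {"ax": 0,"ay": 0,"az": 0,"dx": -0.3,"dy": 0,"dz": 0,"hand": 1},
  {"ax": 0,"ay": 0,"az": 0,"dx": -0.8,"dy": 0,"dz": 0,"hand": 1},
  {"ax": 0,"ay": 0,"az": 0,"dx": -1.3,"dy": 0,"dz": 0,"hand": 1},
  {"ax": 0,"ay": 0,"az": 0,"dx": -1.8,"dy": 0,"dz": 0,"hand": 1},
  {"ax": 0,"ay": 0,"az": 0,"dx": -2.3,"dy": 0,"dz": 0,"hand": 1},
  {"ax": 0,"ay": 0,"az": 0,"dx": -2.8,"dy": 0,"dz": 0,"hand": 1},
  {"ax": 0,"ay": 0,"az": 0,"dx": -3.3,"dy": 0,"dz": 0,"hand": 1},
  {"ax": 0,"ay": 0,"az": 0,"dx": -3.7,"dy": 0,"dz": 0,"hand": 1},
  {"ax": 0,"ay": 0,"az": 0,"dx": -4,"dy": 0,"dz": 0,"hand": 1},
  {"ax": 0,"ay": 0,"az": 0,"dx": -4,"dy": 0,"dz": 0,"hand": 1},
])

```text
clock: 21.8
eef_pos: [566.5, -99.1, 68.5]
tool_rot: [-3.141, -0.006, 3.035]
force: [-4.5, -1.9, -9.8]
width: 17.1
gripper_force: 60.3
```

Emit:
send_rows([
  {"ax": 0,"ay": 0,"az": 0,"dx": -0.2,"dy": 0,"dz": 0,"hand": 1},
  {"ax": 0,"ay": 0,"az": 0,"dx": -0.4,"dy": 0,"dz": 0,"hand": 1},
  {"ax": 0,"ay": 0,"az": 0,"dx": -0.6,"dy": 0,"dz": 0,"hand": 1},
  {"ax": 0,"ay": 0,"az": 0,"dx": -0.8,"dy": 0,"dz": 0,"hand": 1},
  {"ax": 0,"ay": 0,"az": 0,"dx": -0.9,"dy": 0,"dz": 0,"hand": 1},
  {"ax": 0,"ay": 0,"az": 0,"dx": -0.9,"dy": 0,"dz": 0,"hand": 1},
])

```text
clock: 22.4
eef_pos: [573.2, -99.8, 68.6]
tool_rot: [-3.141, -0.01, 3.035]
force: [-8.9, -1.6, -5.4]
width: 17.0
gripper_force: 61.0
```

Emit:
send_rows([
  {"ax": 0,"ay": 0,"az": 0,"dx": -0.2,"dy": 0,"dz": 0,"hand": 1},
  {"ax": 0,"ay": 0,"az": 0,"dx": -0.4,"dy": 0,"dz": 0,"hand": 1},
  {"ax": 0,"ay": 0,"az": 0,"dx": -0.55,"dy": 0,"dz": 0,"hand": 1},
  {"ax": 0,"ay": 0,"az": 0,"dx": -0.65,"dy": 0,"dz": 0,"hand": 1},
  {"ax": 0,"ay": 0,"az": 0,"dx": -0.65,"dy": 0,"dz": 0,"hand": 1},
])

```text
clock: 22.9
eef_pos: [578.2, -100.3, 68.5]
tool_rot: [-3.141, -0.012, 3.035]
force: [-12.1, -0.4, -2.2]
width: 17.0
gripper_force: 61.4
```

Emit:
send_rows([
  {"ax": 0,"ay": 0,"az": 0,"dx": -0.1,"dy": 0,"dz": 0,"hand": 1},
  {"ax": 0,"ay": 0,"az": 0,"dx": -0.2,"dy": 0,"dz": 0,"hand": 1},
  {"ax": 0,"ay": 0,"az": 0,"dx": -0.2,"dy": 0,"dz": 0,"hand": 1},
  {"ax": 0,"ay": 0,"az": 0,"dx": 0.2,"dy": 0,"dz": 0,"hand": 1},
  {"ax": 0,"ay": 0,"az": 0,"dx": 0.4,"dy": 0,"dz": 0,"hand": 1},
  {"ax": 0,"ay": 0,"az": 0,"dx": 0.5,"dy": 0,"dz": 0,"hand": 1},
])

```text
clock: 23.5
eef_pos: [574.9, -99.9, 68.6]
tool_rot: [-3.141, -0.009, 3.035]
force: [-8.3, -0.6, -6.2]
width: 16.8
gripper_force: 60.8
```

Emit:
send_rows([
  {"ax": 0,"ay": 0,"az": 0,"dx": 0.3,"dy": 0,"dz": 0,"hand": 1},
  {"ax": 0,"ay": 0,"az": 0,"dx": 0.5,"dy": 0,"dz": 0,"hand": 1},
  {"ax": 0,"ay": 0,"az": 0,"dx": 0.5,"dy": 0,"dz": 0,"hand": 1},
])

```text
clock: 23.8
eef_pos: [574.6, -99.9, 68.6]
tool_rot: [-3.141, -0.0, 3.035]
force: [0.1, -3.9, -16.3]
width: 17.2
gripper_force: 59.3
```

Emit:
send_rows([
  {"ax": 0,"ay": 0,"az": 0,"dx": 0,"dy": 0,"dz": 0,"hand": 0.7},
  {"ax": 0,"ay": 0,"az": 0,"dx": 0,"dy": 0,"dz": 0,"hand": 0.55},
  {"ax": 0,"ay": 0,"az": 0,"dx": 0,"dy": 0,"dz": 0,"hand": 0.55},
  {"ax": 0,"ay": 0,"az": 0,"dx": 0,"dy": 0,"dz": -2,"hand": 0.55},
  {"ax": 0,"ay": 0,"az": 0,"dx": 0,"dy": 0,"dz": -5,"hand": 0.55},
  {"ax": 0,"ay": 0,"az": 0,"dx": 0,"dy": 0,"dz": -9,"hand": 0.5},
  {"ax": 0,"ay": 0,"az": 0.1,"dx": 0,"dy": 1,"dz": -12,"hand": 0.45},
  {"ax": 0,"ay": 0,"az": 0.24,"dx": 0,"dy": 3,"dz": -13,"hand": 0.45},
  {"ax": 0,"ay": 0,"az": 0.38,"dx": 0,"dy": 6,"dz": -13,"hand": 0.45},
  {"ax": 0,"ay": 0,"az": 0.52,"dx": 0,"dy": 9,"dz": -13,"hand": 0.45},
])

```text
clock: 24.8
eef_pos: [585.3, -8.8, 200.8]
tool_rot: [3.139, 0.003, 2.509]
force: [0.1, -0.4, -0.5]
width: 46.9
gripper_force: 0.0
```

```bash
python3 - <<'E'
from h import *
plan((595,122,150,1.571))
im=grab('scene','s2.png'); a=im['pixels'][150:360,180:400,::-1]
cv2.imwrite('pics/s2c.png',cv2.resize(cv2.convertScaleAbs(a,alpha=1.5),None,fx=2.8,fy=2.8,interpolation=cv2.INTER_CUBIC))
E
```

```text
at [585.3  -8.8 200.8] [3.139e+00 3.000e-03 2.509e+00] F [ 0.1 -0.4 -0.5] w 46.9 t 24.8
(595, 122, 150, 1.571) d [ 6.96 11.11  5.09] a [0.004 0.001 0.938]
```

View pics/s2c.png

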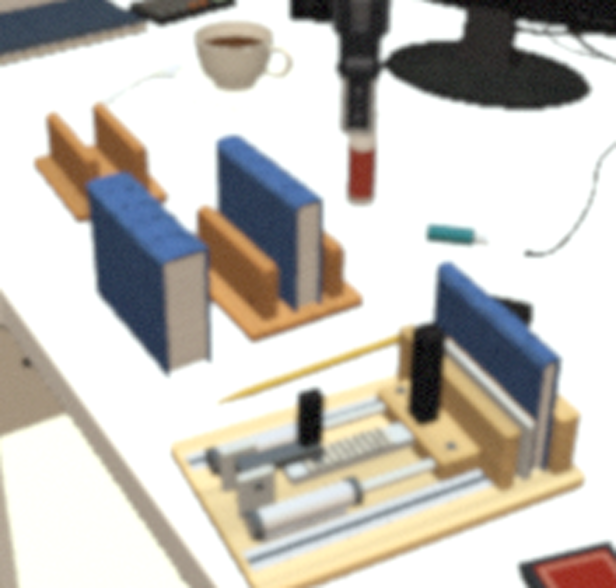

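Emit:
send_rows([
  {"ax": 0,"ay": 0,"az": 0.13,"dx": 1,"dy": 1.5,"dz": 0,"hand": 0.45},
  {"ax": 0,"ay": 0,"az": 0.27,"dx": 2,"dy": 3,"dz": 0.5,"hand": 0.45},
  {"ax": 0,"ay": 0,"az": 0.41,"dx": 3,"dy": 5,"dz": 1,"hand": 0.45},
  {"ax": 0,"ay": 0,"az": 0.55,"dx": 4.5,"dy": 7,"dz": 1.5,"hand": 0.45},
  {"ax": 0,"ay": 0,"az": 0.69,"dx": 6,"dy": 9,"dz": 2.5,"hand": 0.45},
  {"ax": 0,"ay": 0,"az": 0.83,"dx": 6.8,"dy": 10.5,"dz": 3.5,"hand": 0.45},
  {"ax": 0,"ay": 0,"az": 0.938,"dx": 7,"dy": 11.1,"dz": 4.5,"hand": 0.45},
  {"ax": 0,"ay": 0,"az": 0.938,"dx": 7,"dy": 11.1,"dz": 5,"hand": 0.45},
  {"ax": 0,"ay": 0,"az": 0.938,"dx": 7,"dy": 11.1,"dz": 5,"hand": 0.45},
  {"ax": 0,"ay": 0,"az": 0.938,"dx": 7,"dy": 11.1,"dz": 5,"hand": 0.45},
])

```text
clock: 25.85
eef_pos: [592.8, 120.1, 149.5]
tool_rot: [3.141, -0.0, 1.579]
force: [0.6, 0.2, 0.4]
width: 47.2
gripper_force: 0.0
```

```bash
python3 - <<'E'
from h import *
im=grab('wrist','w10.png'); plan((595,122,66,1.571))
a=cv2.imread('pics/w10.png');cv2.imwrite('pics/w10.png',cv2.convertScaleAbs(a,alpha=1.5))
E
```

```text
at [593.  120.  149.6] [ 3.14  -0.     1.578] F [ 0.4 -0.6  0.6] w 47.0 t 25.9
(595, 122, 66, 1.571) d [0.19 0.19 8.36] a [ 0.001 -0.     0.007]
```

View pics/w10.png

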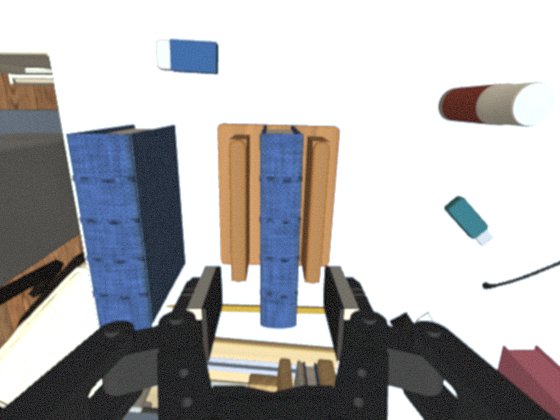

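```bash
python3 - <<'E'
from h import *
im=load('w10.png')
for n,p,z in(('mid',(260,134),107),('mid',(302,134),107),('mid',(297,326),107),('mid',(261,326),107),('base',(219,125),12),('base',(338,127),12),('base',(330,265),12),('base',(222,264),12),('wall',(238,138),59),('wall',(320,138),59),('wall',(312,281),59),('wall',(239,281),59),('thick',(70,134),100),('thick',(135,129),100),('thick',(147,328),100),('thick',(97,322),100)): print(n,p,onplane(im,p,z).round(1))
E
```

```text
mid (260, 134) [585.7 183.9 107. ]
mid (302, 134) [608. 184. 107.]
mid (297, 326) [609.   63.6 107. ]
mid (261, 326) [585.9  63.4 107. ]
base (219, 125) [549.6 182.8  12. ]
base (338, 127) [644.9 181.9  12. ]
base (330, 265) [645.8  59.8  12. ]
base (222, 264) [547.4  60.   12. ]
wall (238, 138) [569.2 177.1  59. ]
wall (320, 138) [624.4 177.6  59. ]
wall (312, 281) [623.8  69.4  59. ]
wall (239, 281) [567.4  69.   59. ]
thick (70, 134) [480.3 182.5 100. ]
thick (135, 129) [516.6 185.4 100. ]
thick (147, 328) [509.5  56.1 100. ]
thick (97, 322) [476.9  60.6 100. ]
```

Emit:
send_rows([
  {"ax": 0,"ay": 0,"az": 0.007,"dx": 0.35,"dy": 0.4,"dz": 2,"hand": 0.45},
  {"ax": 0,"ay": 0,"az": 0.007,"dx": 0.35,"dy": 0.4,"dz": 4.5,"hand": 0.45},
  {"ax": 0,"ay": 0,"az": 0.007,"dx": 0.35,"dy": 0.4,"dz": 7,"hand": 0.45},
  {"ax": 0,"ay": 0,"az": 0.007,"dx": 0.35,"dy": 0.4,"dz": 8.3,"hand": 0.45},
  {"ax": 0,"ay": 0,"az": 0.007,"dx": 0.35,"dy": 0.4,"dz": 8.3,"hand": 0.6},
  {"ax": 0,"ay": 0,"az": 0.007,"dx": 0.35,"dy": 0.4,"dz": 8.3,"hand": 0.75},
  {"ax": 0,"ay": 0,"az": 0.007,"dx": 0.35,"dy": 0.4,"dz": 8.3,"hand": 1},
  {"ax": 0,"ay": 0,"az": 0.007,"dx": 0.35,"dy": 0.4,"dz": 8.3,"hand": 1},
  {"ax": 0,"ay": 0,"az": 0.007,"dx": 0.35,"dy": 0.4,"dz": 8.3,"hand": 1},
])

```text
clock: 26.8
eef_pos: [596.8, 124.7, 66.5]
tool_rot: [3.141, -0.0, 1.571]
force: [0.1, 0.1, -1.3]
width: 23.2
gripper_force: 59.3
```

Emit:
send_rows([
  {"ax": 0,"ay": 0,"az": 0,"dx": 0,"dy": 0,"dz": -0.7,"hand": 1},
  {"ax": 0,"ay": 0,"az": 0,"dx": 0,"dy": 0,"dz": -2.2,"hand": 1},
  {"ax": 0,"ay": 0,"az": 0,"dx": 0,"dy": 0,"dz": -4,"hand": 1},
  {"ax": 0,"ay": 0,"az": 0,"dx": 0,"dy": 0,"dz": -6,"hand": 1},
  {"ax": 0,"ay": 0,"az": 0,"dx": 0,"dy": 0,"dz": -8.5,"hand": 1},
  {"ax": 0,"ay": 0,"az": 0,"dx": 1,"dy": -0.2,"dz": -10.5,"hand": 1},
  {"ax": 0,"ay": 0,"az": 0.01,"dx": 3,"dy": -0.6,"dz": -11,"hand": 1},
  {"ax": 0,"ay": 0,"az": 0.02,"dx": 6,"dy": -1.2,"dz": -11,"hand": 1},
  {"ax": 0,"ay": 0,"az": 0.03,"dx": 9.5,"dy": -1.9,"dz": -11,"hand": 1},
  {"ax": 0,"ay": 0,"az": 0.04,"dx": 13,"dy": -2.6,"dz": -11,"hand": 1},
])

```text
clock: 27.8
eef_pos: [570.5, 255.6, 177.5]
tool_rot: [3.14, -0.001, 1.529]
force: [0.9, -0.2, -1.0]
width: 23.6
gripper_force: 59.4
```

```bash
python3 - <<'E'
from h import *
plan((552,349,145,1.531))
E
```

```text
at [570.5 255.6 177.5] [ 3.140e+00 -1.000e-03  1.529e+00] F [ 0.9 -0.2 -1. ] w 23.6 t 27.8
(552, 349, 145, 1.531) d [ 9.26 -2.24  3.26] a [ 0.001 -0.001 -0.002]
```

Emit:
send_rows([
  {"ax": 0,"ay": 0,"az": 0,"dx": 3.2,"dy": -0.8,"dz": 0,"hand": 1},
  {"ax": 0,"ay": 0,"az": 0,"dx": 6,"dy": -1.5,"dz": 0.8,"hand": 1},
  {"ax": 0,"ay": 0,"az": 0,"dx": 8.3,"dy": -2,"dz": 2,"hand": 1},
  {"ax": 0,"ay": 0,"az": 0,"dx": 9.3,"dy": -2.25,"dz": 3,"hand": 1},
  {"ax": 0,"ay": 0,"az": 0,"dx": 9.3,"dy": -2.25,"dz": 3.2,"hand": 1},
  {"ax": 0,"ay": 0,"az": 0,"dx": 9.3,"dy": -2.25,"dz": 3.2,"hand": 1},
  {"ax": 0,"ay": 0,"az": 0,"dx": 9.3,"dy": -2.25,"dz": 3.2,"hand": 1},
])

```text
clock: 28.5
eef_pos: [552.9, 345.8, 144.2]
tool_rot: [3.141, 0.001, 1.528]
force: [-0.2, 0.5, -0.8]
width: 23.5
gripper_force: 59.3
```

```bash
python3 - <<'E'
from h import *
im=grab('wrist','w11.png'); plan((552,349,67,1.531))
a=cv2.imread('pics/w11.png');cv2.imwrite('pics/w11.png',cv2.convertScaleAbs(a,alpha=1.5))
E
```

```text
at [553.  346.2 144.4] [3.140e+00 1.000e-03 1.528e+00] F [ 0.3  0.2 -0.5] w 23.5 t 28.55
(552, 349, 67, 1.531) d [ 0.29 -0.12  7.74] a [ 0.001  0.001 -0.003]
```

View pics/w11.png

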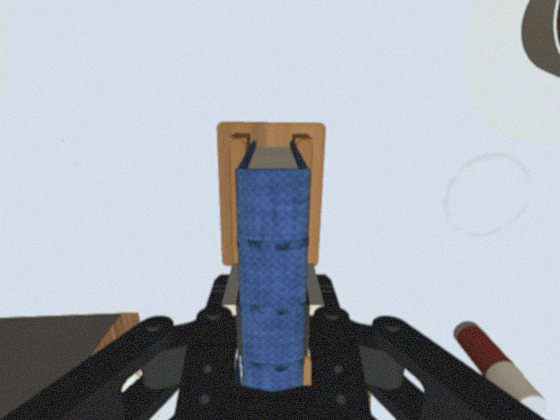

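```bash
python3 - <<'E'
from h import *
im=load('w11.png')
for n,p,z in(('base',(218,124),12),('base',(325,124),12),('base',(318,264),12),('base',(223,264),12),('wallL in',(248,137),59),('wallR in',(293,137),59),('wallL out',(231,137),59),('wallR out',(312,137),59),('book top far',(238,168),184.5),('book top far',(309,168),184.5),('near',(242,388),184.5),('near',(304,388),184.5)): print(n,p,onplane(im,p,z).round(1))
E
```

```text
base (218, 124) [513.1 411.5  12. ]
base (325, 124) [596.9 407.9  12. ]
base (318, 264) [591.2 286.8  12. ]
base (223, 264) [506.3 290.5  12. ]
wallL in (248, 137) [539.4 404.7  59. ]
wallR in (293, 137) [569.  403.4  59. ]
wallL out (231, 137) [528.2 405.2  59. ]
wallR out (312, 137) [581.4 402.9  59. ]
book top far (238, 168) [545.  406.9 184.5]
book top far (309, 168) [566.5 405.9 184.5]
near (242, 388) [540.2 322.5 184.5]
near (304, 388) [563.8 321.5 184.5]
```

Emit:
send_rows([
  {"ax": 0,"ay": 0,"az": 0.005,"dx": 0.38,"dy": -0.15,"dz": 0.8,"hand": 1},
  {"ax": 0,"ay": 0,"az": 0.005,"dx": 0.38,"dy": -0.15,"dz": 2,"hand": 1},
  {"ax": 0,"ay": 0,"az": 0.005,"dx": 0.38,"dy": -0.15,"dz": 3.2,"hand": 1},
  {"ax": 0,"ay": 0,"az": 0.005,"dx": 0.38,"dy": -0.15,"dz": 4.4,"hand": 1},
  {"ax": 0,"ay": 0,"az": 0.005,"dx": 0.38,"dy": -0.15,"dz": 5.6,"hand": 1},
  {"ax": 0,"ay": 0,"az": 0.005,"dx": 0.38,"dy": -0.15,"dz": 6.8,"hand": 1},
  {"ax": 0,"ay": 0,"az": 0.005,"dx": 0.38,"dy": -0.15,"dz": 7.5,"hand": 1},
  {"ax": 0,"ay": 0,"az": 0.005,"dx": 0.38,"dy": -0.15,"dz": 7.8,"hand": 1},
  {"ax": 0,"ay": 0,"az": 0.005,"dx": 0.38,"dy": -0.15,"dz": 7.8,"hand": 1},
])

```text
clock: 29.45
eef_pos: [550.4, 351.9, 66.5]
tool_rot: [-3.141, -0.0, 1.526]
force: [-0.9, -1.5, 4.8]
width: 23.4
gripper_force: 60.2
```

Emit:
send_rows([
  {"ax": 0,"ay": 0,"az": 0,"dx": -0.15,"dy": 0.1,"dz": -0.2,"hand": 1},
  {"ax": 0,"ay": 0,"az": 0,"dx": -0.15,"dy": 0.1,"dz": -0.2,"hand": 1},
  {"ax": 0,"ay": 0,"az": 0,"dx": -0.15,"dy": 0.1,"dz": 0,"hand": 1},
  {"ax": 0,"ay": 0,"az": 0,"dx": -0.15,"dy": 0.1,"dz": 0,"hand": 1},
])

```text
clock: 29.85
eef_pos: [551.9, 350.8, 66.5]
tool_rot: [3.141, -0.001, 1.526]
force: [-0.8, -0.4, 4.8]
width: 23.6
gripper_force: 60.0
```

Good. Release, rise, and go to the thick book on the worktop.

Emit:
send_rows([
  {"ax": 0,"ay": 0,"az": 0,"dx": 0,"dy": 0,"dz": 0,"hand": 0.6},
  {"ax": 0,"ay": 0,"az": 0,"dx": 0,"dy": 0,"dz": 0,"hand": 0.5},
  {"ax": 0,"ay": 0,"az": 0,"dx": 0,"dy": 0,"dz": 0,"hand": 0.5},
  {"ax": 0,"ay": 0,"az": 0,"dx": 0,"dy": 0,"dz": -2,"hand": 0.5},
  {"ax": 0,"ay": 0,"az": 0,"dx": 0,"dy": 0,"dz": -5,"hand": 0.5},
  {"ax": 0,"ay": 0,"az": 0,"dx": 0,"dy": 0,"dz": -9,"hand": 0.4},
  {"ax": 0,"ay": 0,"az": 0,"dx": -2,"dy": -0.5,"dz": -11,"hand": 0.3},
  {"ax": 0,"ay": 0,"az": -0.02,"dx": -6,"dy": -1.5,"dz": -11,"hand": 0.3},
  {"ax": 0,"ay": 0,"az": -0.03,"dx": -10.5,"dy": -2.7,"dz": -11,"hand": 0.3},
  {"ax": 0,"ay": 0,"az": -0.04,"dx": -15,"dy": -4,"dz": -11,"hand": 0.3},
])

```text
clock: 30.85
eef_pos: [504.1, 201.3, 176.0]
tool_rot: [3.141, -0.0, 1.567]
force: [1.2, -1.1, 0.5]
width: 59.7
gripper_force: 0.0
```

```bash
python3 - <<'E'
from h import *
plan((494,119,140,1.571))
E
```

```text
at [504.1 201.3 176. ] [ 3.141 -0.     1.567] F [ 1.2 -1.1  0.5] w 59.7 t 30.85
(494, 119, 140, 1.571) d [-8.24 -0.99  3.6 ] a [ 0.001 -0.    -0.004]
```

Emit:
send_rows([
  {"ax": 0,"ay": 0,"az": 0,"dx": -4,"dy": -0.5,"dz": 1,"hand": 0.3},
  {"ax": 0,"ay": 0,"az": 0,"dx": -7.2,"dy": -0.9,"dz": 2.5,"hand": 0.3},
  {"ax": 0,"ay": 0,"az": 0,"dx": -8.2,"dy": -1,"dz": 3.6,"hand": 0.3},
  {"ax": 0,"ay": 0,"az": 0,"dx": -8.2,"dy": -1,"dz": 3.6,"hand": 0.3},
  {"ax": 0,"ay": 0,"az": 0,"dx": -8.2,"dy": -1,"dz": 3.6,"hand": 0.3},
])

```text
clock: 31.35
eef_pos: [494.5, 121.3, 139.9]
tool_rot: [3.142, -0.001, 1.566]
force: [-0.3, 0.6, 0.5]
width: 59.5
gripper_force: 0.0
```

```bash
python3 - <<'E'
from h import *
im=grab('wrist','w12.png'); plan((493,118,55,1.571))
for A,q in blues(im,3000): print(A,[(p.round().tolist(),onplane(im,p,100)[:2].round(1).tolist()) for p in q])
E
```

```text
at [494.7 121.9 140.1] [ 3.141e+00 -1.000e-03  1.567e+00] F [-0.4 -0.5  0.8] w 59.6 t 31.4
(493, 118, 55, 1.571) d [-0.4  -0.18  8.51] a [ 0.001 -0.001 -0.004]
11554.5 [([239.0, 341.0], [472.6, 55.3]), ([239.0, 130.0], [477.2, 187.5]), ([302.0, 130.0], [510.2, 187.3]), ([302.0, 341.0], [513.1, 55.1])]
```

Emit:
send_rows([
  {"ax": 0,"ay": 0,"az": 0,"dx": -0.1,"dy": -0.15,"dz": 2,"hand": 0.3},
  {"ax": 0,"ay": 0,"az": 0,"dx": -0.1,"dy": -0.15,"dz": 4.5,"hand": 0.3},
  {"ax": 0,"ay": 0,"az": 0,"dx": -0.1,"dy": -0.15,"dz": 7,"hand": 0.3},
  {"ax": 0,"ay": 0,"az": 0,"dx": -0.1,"dy": -0.15,"dz": 8.5,"hand": 0.3},
  {"ax": 0,"ay": 0,"az": 0,"dx": -0.1,"dy": -0.15,"dz": 8.5,"hand": 0.45},
  {"ax": 0,"ay": 0,"az": 0,"dx": -0.1,"dy": -0.15,"dz": 8.5,"hand": 0.55},
  {"ax": 0,"ay": 0,"az": 0,"dx": -0.1,"dy": -0.15,"dz": 8.5,"hand": 0.8},
  {"ax": 0,"ay": 0,"az": 0,"dx": -0.1,"dy": -0.15,"dz": 8.5,"hand": 0.8},
  {"ax": 0,"ay": 0,"az": 0,"dx": -0.1,"dy": -0.15,"dz": 8.5,"hand": 0.8},
])

```text
clock: 32.3
eef_pos: [493.2, 120.2, 55.6]
tool_rot: [3.14, -0.001, 1.566]
force: [-0.1, 1.5, 2.1]
width: 35.4
gripper_force: 60.7
```

Emit:
send_rows([
  {"ax": 0,"ay": 0,"az": 0,"dx": 0,"dy": 0,"dz": -0.7,"hand": 0.8},
  {"ax": 0,"ay": 0,"az": 0,"dx": 0,"dy": 0,"dz": -2.2,"hand": 0.8},
  {"ax": 0,"ay": 0,"az": 0,"dx": 0,"dy": 0,"dz": -4,"hand": 0.8},
  {"ax": 0,"ay": 0,"az": 0,"dx": 0,"dy": 0,"dz": -6,"hand": 0.8},
  {"ax": 0,"ay": 0,"az": 0,"dx": 0,"dy": 0,"dz": -8,"hand": 0.8},
  {"ax": 0,"ay": 0,"az": 0,"dx": 0,"dy": 0,"dz": -9,"hand": 0.8},
  {"ax": 0,"ay": 0,"az": 0,"dx": 0,"dy": 0,"dz": -9,"hand": 0.8},
])

```text
clock: 33.0
eef_pos: [493.4, 119.8, 146.1]
tool_rot: [3.139, -0.001, 1.566]
force: [0.2, -0.2, -3.5]
width: 35.8
gripper_force: 60.3
```

```bash
python3 - <<'E'
from h import *
plan((596.5,123,145,1.571))
E
```

```text
at [493.4 119.8 146.1] [ 3.139e+00 -1.000e-03  1.566e+00] F [ 0.2 -0.2 -3.5] w 35.8 t 33.0
(596.5, 123, 145, 1.571) d [ 0.37 10.31  0.13] a [ 0.002 -0.001 -0.005]
```

Emit:
send_rows([
  {"ax": 0,"ay": 0,"az": -0.004,"dx": 0.15,"dy": 1,"dz": 0,"hand": 0.8},
  {"ax": 0,"ay": 0,"az": -0.004,"dx": 0.15,"dy": 3,"dz": 0,"hand": 0.8},
  {"ax": 0,"ay": 0,"az": -0.004,"dx": 0.15,"dy": 5.5,"dz": 0,"hand": 0.8},
  {"ax": 0,"ay": 0,"az": -0.004,"dx": 0.15,"dy": 8,"dz": 0,"hand": 0.8},
  {"ax": 0,"ay": 0,"az": -0.004,"dx": 0.15,"dy": 9.7,"dz": 0,"hand": 0.8},
  {"ax": 0,"ay": 0,"az": -0.004,"dx": 0.15,"dy": 10.3,"dz": 0,"hand": 0.8},
  {"ax": 0,"ay": 0,"az": -0.004,"dx": 0.15,"dy": 10.3,"dz": 0,"hand": 0.8},
  {"ax": 0,"ay": 0,"az": -0.004,"dx": 0.15,"dy": 10.3,"dz": 0,"hand": 0.8},
  {"ax": 0,"ay": 0,"az": -0.004,"dx": 0.15,"dy": 10.3,"dz": 0,"hand": 0.8},
])

```text
clock: 33.9
eef_pos: [594.4, 120.8, 144.4]
tool_rot: [-3.14, -0.0, 1.57]
force: [0.4, 0.7, -2.6]
width: 35.4
gripper_force: 60.5
```

```bash
python3 - <<'E'
from h import *
im=grab('wrist','w13.png'); plan((596.5,121,67,1.571))
a=cv2.imread('pics/w13.png');cv2.imwrite('pics/w13.png',cv2.convertScaleAbs(a,alpha=1.5))
E
```

```text
at [594.6 120.9 144.6] [-3.14 -0.    1.57] F [-0.2  0.5 -3.1] w 35.0 t 33.95
(596.5, 121, 67, 1.571) d [0.01 0.2  7.76] a [-0.001 -0.    -0.001]
```

View pics/w13.png

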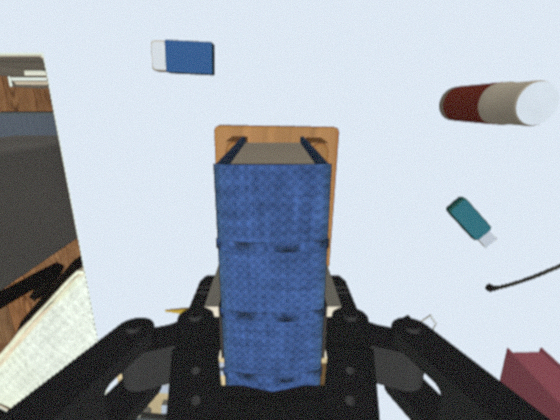

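Emit:
send_rows([
  {"ax": 0,"ay": 0,"az": 0,"dx": 0,"dy": 0.2,"dz": 0.8,"hand": 0.8},
  {"ax": 0,"ay": 0,"az": 0,"dx": 0,"dy": 0.2,"dz": 2,"hand": 0.8},
  {"ax": 0,"ay": 0,"az": 0,"dx": 0,"dy": 0.2,"dz": 3.2,"hand": 0.8},
  {"ax": 0,"ay": 0,"az": 0,"dx": 0,"dy": 0.2,"dz": 4.4,"hand": 0.8},
  {"ax": 0,"ay": 0,"az": 0,"dx": 0,"dy": 0.2,"dz": 5.6,"hand": 0.8},
  {"ax": 0,"ay": 0,"az": 0,"dx": 0,"dy": 0.2,"dz": 6.8,"hand": 0.8},
  {"ax": 0,"ay": 0,"az": 0,"dx": 0,"dy": 0.2,"dz": 7.4,"hand": 0.8},
  {"ax": 0,"ay": 0,"az": 0,"dx": 0,"dy": 0.2,"dz": 7.7,"hand": 0.8},
  {"ax": 0,"ay": 0,"az": 0,"dx": 0,"dy": 0.2,"dz": 7.7,"hand": 0.8},
])

```text
clock: 34.85
eef_pos: [597.8, 120.5, 68.0]
tool_rot: [3.141, -0.0, 1.569]
force: [0.1, 0.0, -3.2]
width: 35.6
gripper_force: 60.6
```

Emit:
send_rows([
  {"ax": 0,"ay": 0,"az": 0,"dx": 0.05,"dy": -0.1,"dz": 0.1,"hand": 0.8},
  {"ax": 0,"ay": 0,"az": 0,"dx": 0.05,"dy": -0.1,"dz": 0.15,"hand": 0.8},
  {"ax": 0,"ay": 0,"az": 0,"dx": 0.05,"dy": -0.1,"dz": 0.15,"hand": 0.8},
])

```text
clock: 35.15
eef_pos: [597.8, 120.7, 67.6]
tool_rot: [3.139, -0.0, 1.569]
force: [-0.5, -1.1, 5.4]
width: 35.8
gripper_force: 61.6
```

Emit:
send_rows([
  {"ax": 0,"ay": 0,"az": 0,"dx": 0,"dy": 0,"dz": 0,"hand": 0.5},
  {"ax": 0,"ay": 0,"az": 0,"dx": 0,"dy": 0,"dz": 0,"hand": 0.35},
  {"ax": 0,"ay": 0,"az": 0,"dx": 0,"dy": 0,"dz": 0,"hand": 0.35},
  {"ax": 0,"ay": 0,"az": 0,"dx": 0,"dy": 0,"dz": -2,"hand": 0.35},
  {"ax": 0,"ay": 0,"az": 0,"dx": 0,"dy": 0,"dz": -5,"hand": 0.35},
  {"ax": 0,"ay": 0,"az": 0,"dx": 0,"dy": 0,"dz": -9,"hand": 0.35},
  {"ax": 0,"ay": 0,"az": 0,"dx": 0,"dy": -2,"dz": -13,"hand": 0.35},
  {"ax": 0,"ay": 0,"az": 0,"dx": 0,"dy": -6,"dz": -16,"hand": 0.35},
  {"ax": 0,"ay": 0,"az": 0,"dx": 0,"dy": -10,"dz": -17,"hand": 0.35},
  {"ax": 0,"ay": 0,"az": 0,"dx": 0,"dy": -10,"dz": -17,"hand": 0.35},
])

```text
clock: 36.15
eef_pos: [491.9, 121.6, 237.6]
tool_rot: [-3.138, -0.002, 1.571]
force: [0.3, -0.0, -0.8]
width: 55.4
gripper_force: 0.0
```

```bash
python3 - <<'E'
from h import *
plan((500,120,230,1.571))
ims=[]
a=grab('scene','s3.png')['pixels'][150:360,170:400]; b=grab('side','d3.png')['pixels'][130:340,165:445]
f=lambda a,s:cv2.resize(cv2.convertScaleAbs(a[:,:,::-1],alpha=1.5),None,fx=s,fy=s,interpolation=cv2.INTER_CUBIC)
cv2.imwrite('pics/fin.png',np.hstack([f(a,1.5),f(b,1.5)]))
E
```

```text
at [491.9 121.6 237.6] [-3.138e+00 -2.000e-03  1.571e+00] F [ 0.3 -0.  -0.8] w 55.4 t 36.15
(500, 120, 230, 1.571) d [-0.16  0.82  0.75] a [-0.003 -0.002 -0.   ]
```

View pics/fin.png

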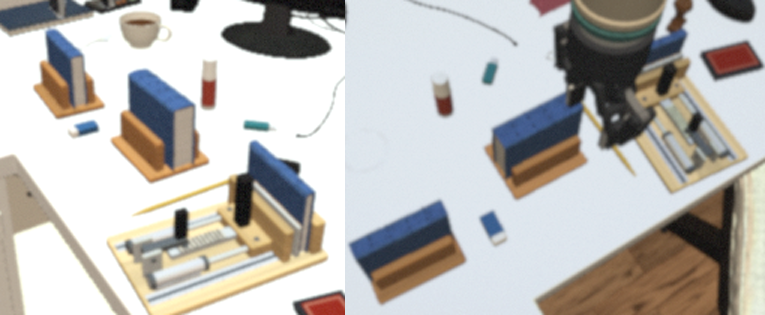

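The picture shows the thick book in the wide stand, the middle book in the narrow stand and the thin book clamped in the press. The gripper is clear of all of them.

```bash
python3 -c "
from h import *
print(finish_job())"
```

```text
the job is handed in; nothing more can be done
None
```

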